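Wind the drying box and hold its sprung lid at the airing mark

TASK

Wind the brass key of the drying box clockwise, by several partial turns, until its red pointer is in the green zone of the dial. Then lift the sprung blue lid until the red pointer on its left edge is level with the orange mark on the arc, and finish while still holding it there so that the fresh paint can air. Leave the orange mark and the other things on the desk where they are.

Things in the scene. Friction and masses are not known exactly. Their poses are not given: they have to be found in the camera images.
- dryer: white drying box, fixed. Origin on the desk under its chamber's centre; x from front (robot side) to the hinge at the back, y left, z up. Chamber 180 (x) x 220 (y) x 90 high, blue lid. Right of it a grey clockwork deck, 60 high, y -265 to -110, with a brass key. Left of it, y 119 to 137, a thin steel arc (radius 195 about the hinge), up to 250 high, with an orange mark
- key (a joint): key angle (rad), grows when wound clockwise seen from above. Starts at 0.4 to 1.2; the dial's green zone runs from 3.15 to the stop at 3.7. Takes 0.1 to 0.15 N m; the key stays where it is let go, so it is wound by partial turns. A red pointer on its white skirt shows the angle
- key_grip (a point): centre of the key's flat upright brass wing, 91 above the desk. Wing 44 wide along this frame's x, 10 thick along y, 32 high; z up along the key's axis. The red pointer of the skirt lies along +x. Open deck all round: nothing higher than the deck within 80 of the axis
- lid: blue lid 180 x 222 x 8, clear window. Origin at the middle of the hinge axis (along its y), 90 above the desk. Shut, its axes are the box's; x points from front edge to hinge. The front edge rises as it opens (turn about +y, up to 1.2 rad). Spring and weight pull it shut: about 5 N at the handle when shut, about 8 N at 0.65 rad; it falls shut when let go
- lid_handle (a point): middle of the lid's handle: a round steel bar, 14 diameter, 116 long along the hinge direction (this frame's y), on two posts 100 apart. Its centre is 42 above the lid's top face, 141 above the desk with the lid shut; in the lid's frame 168 in front of the hinge axis and 51 above it. It may turn between the fingers
- lid_hinge (a point): fixed point on the hinge axis at its middle; axes those of the box
- lid_pointer (a point): outer end of the small red pointer at the lid's left side, near its front corner; in the lid's frame 178 in front of the hinge axis, 122 to the left, 4 up. It moves with the lid
- mark_tip (a point): point on the orange mark (30 x 10 x 7) on the arc, on a thin arm that turns about the same hinge axis; the red pointer comes to this point when the lid is at the marked angle (0.40 to 0.65 rad, different each time). Stays where it is unless pushed
- marker_green: loose green-capped marker pen lying flat, 135 long, 18 thick; origin at the centre of its underside; a bystander
- marker_red: loose red-capped marker pen lying flat, 135 long, 18 thick; origin at the centre of its underside; a bystander
- marker_blue: loose blue-capped marker pen lying flat, 135 long, 18 thick; origin at the centre of its underside; a bystander
- stapler: loose grey stapler, 150 x 36 x 54 high; origin at the centre of its underside; a bystander
- tape: loose yellow roll of tape lying flat, 90 diameter, 24 high; origin at the centre of its underside; a bystander
- pan: loose small metal pan lying upside down, 160 diameter, 36 high, black handle 120 long, with green painted leaves; origin at the centre of its underside; a bystander
- cup: loose white cup, 72 diameter, 90 high; origin at the centre of its underside; a bystander

How it is judged:
By the outcome, as a careful person would: the job done as asked, in the order asked, and still so for the second after the job is handed in, while the arm keeps its last pose, push and grip.
It also fails if it takes over 61 s, if anything falls off the work surface, if the arm or the gripper's body presses on something with over 40 N, if the wrist force passes 120 N, or if a joint passes its speed limit or range.

ROBOT

A 6-joint arm with a two-finger parallel gripper is mounted at the origin on the work surface. World frame = base frame: x ahead of the robot, y to its left, z up, the work surface at z = 0. Lengths are in mm, angles in rad, forces in N, time in s.
With the tool pointing down it reaches from about 400 to 925 mm from the base axis. Payload 12.5 kg.
Tool frame: the origin (TCP) lies midway between the tips of the shut fingers; the grasp point (between the pads) lies 19 mm behind it; z points along the fingers, y is the direction in which the jaws open and shut (so a half turn about z gives the same grasp; the last joint's range is limited). The gripper opens to 95 mm and grips with 3 to 60 N. Pads are 20 mm wide; open, the fingers measure 119 mm over their backs; the gripper's body (75 mm by 180 mm) begins 59 mm behind the grasp point.
Start: joints at [1.223, 0.491, 1.559, -0, 1.092, -0.106], TCP at [149.639, 606.843, 188.761] pointing down, gripper open.
Joint ranges: [-3.1, 3.1], [-0.84, 2.19], [0.05, 2.79], [-1.13, 4.28], [0.06, 2.93], [-2.69, 2.69]. Speed limits (rad/s): [2.22, 2.22, 2.79, 3.14, 3.14, 3.14].

INTERFACE

Orientations are given as [roll, pitch, yaw] about the fixed x, y, z axes, in that order (R = Rz(yaw) Ry(pitch) Rx(roll)).
In Python, from cell import env gives the robot as it stands.
- The arm moves only by the tool arm_command, never from a script. Its argument "steps" is a list of rows, each an object of numbers: "dx", "dy", "dz": the shift along the tool's x, y, z as a fraction of full scale; "rx", "ry", "rz": the turn, a rotation vector about the tool's x, y, z as a fraction of full scale; "claw": the gripper command: -1 is fully open, 1 is shut, values between are in proportion. In form: [{"dx": .., "dy": .., "dz": .., "rx": .., "ry": .., "rz": .., "claw": ..}, ...]. A call has 1 to 10 rows; each row shifts and turns the pose as measured when the row begins, along the tool's axes as they then stand; what a row does not reach is not made up. Full scale, the value 1, is 0.8 m for a shift and 90 degrees for a turn. A row lasts 1/8 s, in which the tool goes at most 62.5 mm and 10.7 degrees, less where a joint would pass 70% of its speed; a pose out of reach is approached as far as the arm can. A call with a number of a shift or a turn outside -1 to 1 is refused whole. A call with a gripper value outside its range is refused whole. The fingers move at their own pace and stop on an object; the grip force is fixed at half the most. Time passes only in rows, so rows that do not move let the fingers close. It gives the time, the measured TCP pose, the force and the opening at its end, in the units of the state.
- env.state(): the state, without advancing time (a new reading comes with each control period).
- env.read_camera(name): name is "side" or "top" or "wrist"; returns (picture, depth): 400x640x3 uint8, red, green, blue; 400x640 float32, mm along the optical axis (not along the pixel's ray), 0 where there is no reading.
- env.get_calibration(name): a dict with "vfov" (degrees; the focal length in pixels is half the picture's height over the tangent of half this angle, whatever the lens; pixels are square), "cx", "cy" (the principal point, pixels), "xyz" and "attitude" of the camera in the world. Camera axes: x right, y up, looking along -z (the intrinsics and any distortion apply to the point x, -y, -z); pixel columns grow to the right and rows downward; lengths in mm; the calibration is good to about 2 mm. The wrist camera is an equidistant fisheye: a pixel r from the principal point sees the ray r / f radians off the axis. A picture is of the moment at which its call begins: read the wrist's pose just before it. get_calibration takes no time and is no camera call; for the wrist camera it gives the pose at the moment of the call.
- env.job_done(): hands the job in, once; it reports no verdict.
The state is a dict: "t": time; "joints": joint angles; "qvel": joint speeds; "tau": joint torques, N m; "eef_pos": TCP position; "tcp_rot": TCP orientation; "ft_force": force on the tool from outside, world axes, zero at the start; "moment": the same for the moment, N m; "opening": opening from 0.0 (shut) to 1.0 (fully open).
Only numpy, scipy, OpenCV 4.12 (cv2) and the standard library are available. Lean on these libraries where they do the work, as an engineer would, in place of code of your own. Each camera call takes 0.05 s, during which the arm holds its last target.

## Working session

There is one attempt and no reset: what is moved stays moved. The work goes in short steps, Python scripts to look and compute and a tool call to move; the robot and the scene stay as the last step left them, time stands still between calls to the robot, and variables do not carry over. Pictures are saved under pics/ and viewed, and the job is handed in when it is done.

Besides the shell and the picture viewer there is one more tool, called after "Emit:" in YAML: its name, and indented under it one key for each argument. arm_command: Moves the arm, as the interface text tells. Its arguments: {"type":"object","properties":{"steps":{"type":"array","items":{"type":"object","properties":{"dx":{"type":"number"},"dy":{"type":"number"},"dz":{"type":"number"},"rx":{"type":"number"},"ry":{"type":"number"},"rz":{"type":"number"},"claw":{"type":"number"}}}}},"required":["steps"]}

```bash
ls; mkdir -p pics; cat > h.py <<'E'
import numpy as np, cv2
from cell import env
from scipy.spatial.transform import Rotation as R
def cam(name):
    c=env.get_calibration(name); p,d=env.read_camera(name); return c,p,d
E
python3 - <<'E'
from h import *
for n in ["side","top"]:
    c,p,d=cam(n); print(n,c)
    cv2.imwrite(f"pics/{n}0.png",p[:,:,::-1]); np.savez(f"pics/{n}0.npz",p=p,d=d)
print(env.state())
E
```

```text
pics
side {'vfov': 47.73195592371775, 'cx': 317.56209933718594, 'cy': 191.9781049601353, 'xyz': array([ -62.71152133, 1104.98152481, 1106.48007758]), 'attitude': array([ 0.8997387 ,  0.00717535, -2.69287791])}
top {'vfov': 42.86458302431866, 'cx': 315.41981273363206, 'cy': 202.95328890918086, 'xyz': array([ 189.54017981,    4.24390298, 1506.77708181]), 'attitude': array([ 0.21987397,  0.00396093, -1.60148088])}
{'t': 0.1, 'joints': array([ 1.22342930e+00,  4.91495340e-01,  1.55939053e+00,  1.66246504e-05,
        1.09170594e+00, -1.05566108e-01]), 'qvel': array([ 3.92219004e-04,  6.20421511e-04, -1.27678555e-03,  3.19562742e-04,
        1.18073438e-03,  1.31228448e-05]), 'tau': array([ 2.03716001e-03, -6.13628554e+01, -2.58608848e+01,  6.94285613e-02,
        4.69188101e-02, -8.65908578e-05]), 'eef_pos': array([149.52719868, 606.59974478, 188.22194896]), 'tcp_rot': array([-3.14060061e+00, -1.19944677e-04,  2.89978400e+00]), 'ft_force': array([-0.11073561, -0.90186363, -0.79153955]), 'moment': array([-0.00947052,  0.0472064 ,  0.02775041]), 'opening': 0.9980691479703757}
```

View pics/side0.png

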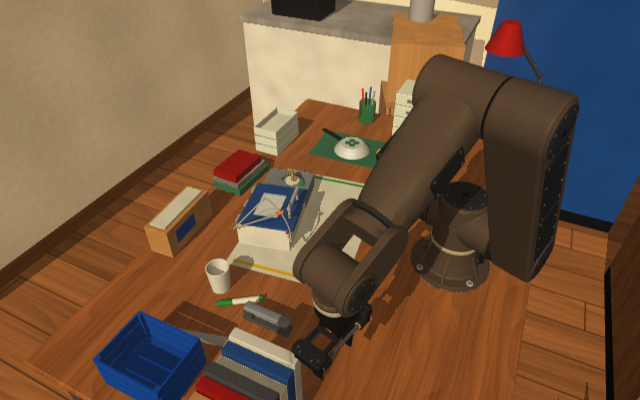

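View pics/top0.png

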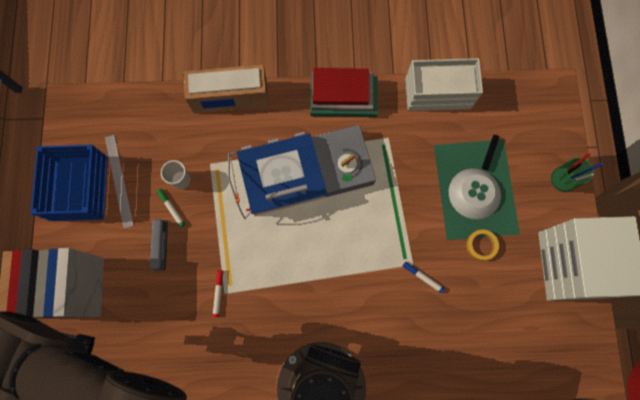

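The top view shows the box centred near (285,175), the key near (347,160) and the arc to the left near (238,190). Next I'll zoom in and measure.

```bash
cat >> h.py <<'E'
def ray(c,u,v):
    f=200/np.tan(np.radians(c['vfov'])/2)
    return np.array([(u-c['cx'])/f,-(v-c['cy'])/f,-np.ones_like(u*1.0)])
def world(c,u,v,depth):
    u=np.asarray(u,float);v=np.asarray(v,float)
    Rm=R.from_euler('xyz',c['attitude']).as_matrix()
    return (Rm@(ray(c,u,v)*depth)).T+c['xyz']
def onz(c,u,v,z):
    Rm=R.from_euler('xyz',c['attitude']).as_matrix()
    d=Rm@ray(c,float(u),float(v)); return c['xyz']+d*(z-c['xyz'][2])/d[2]
def proj(c,P):
    f=200/np.tan(np.radians(c['vfov'])/2)
    Rm=R.from_euler('xyz',c['attitude']).as_matrix()
    q=(np.asarray(P,float)-c['xyz'])@Rm
    return np.stack([c['cx']+f*q[...,0]/-q[...,2],c['cy']-f*q[...,1]/-q[...,2]],-1)
E
python3 - <<'E'
from h import *
z=np.load("pics/top0.npz");p,d=z['p'],z['d']
c=env.get_calibration("top")
cr=p[115:235,215:390][:,:,::-1]; cv2.imwrite("pics/topz.png",cv2.resize(cr,None,fx=4.5,fy=4.5,interpolation=cv2.INTER_CUBIC))
z2=np.load("pics/side0.npz");p2=z2['p']
cr=p2[160:260,220:330][:,:,::-1]; cv2.imwrite("pics/sidez.png",cv2.resize(cr,None,fx=6,fy=6,interpolation=cv2.INTER_CUBIC))
vv,uu=np.mgrid[0:400,0:640]
W=world(c,uu.ravel(),vv.ravel(),d.ravel())
W=W.reshape(400,640,3); np.save("pics/W.npy",W)
for (u,v) in [(260,160),(300,140),(262,205),(300,195),(330,150),(365,150),(360,180),(347,160),(290,280),(288,188)]:
    print(u,v,W[v,u].round(0))
# blue lid mask at z~98
hsv=cv2.cvtColor(p,cv2.COLOR_RGB2HSV)
m=(hsv[...,0]>105)&(hsv[...,0]<125)&(hsv[...,1]>130)&(W[...,2]>85)&(W[...,2]<112)&(abs(uu-285)<70)&(abs(vv-175)<60)
pts=W[m][:,:2].astype(np.float32)
print(len(pts),np.median(W[m][:,2]),cv2.minAreaRect(pts))
m2=(W[...,2]>53)&(W[...,2]<68)&(uu>310)&(uu<385)&(vv>120)&(vv<200)
print(m2.sum(),cv2.minAreaRect(W[m2][:,:2].astype(np.float32)))
E
```

```text
260 160 [634. 155. 105.]
300 140 [691.  39. 104.]
262 205 [503. 151.  99.]
300 195 [530.  43.  92.]
330 150 [671. -48.  66.]
365 150 [ 671. -153.   56.]
360 180 [ 577. -133.   63.]
347 160 [626. -94. 105.]
290 280 [297.  81.   2.]
288 188 [550.  77.  99.]
3081 98.36125182038563 ((596.9170532226562, 95.63815307617188), (189.13058471679688, 217.72796630859375), 13.35970401763916)
2706 ((648.8121948242188, -86.50091552734375), (181.55210876464844, 151.159423828125), 13.373100280761719)
```

View pics/topz.png

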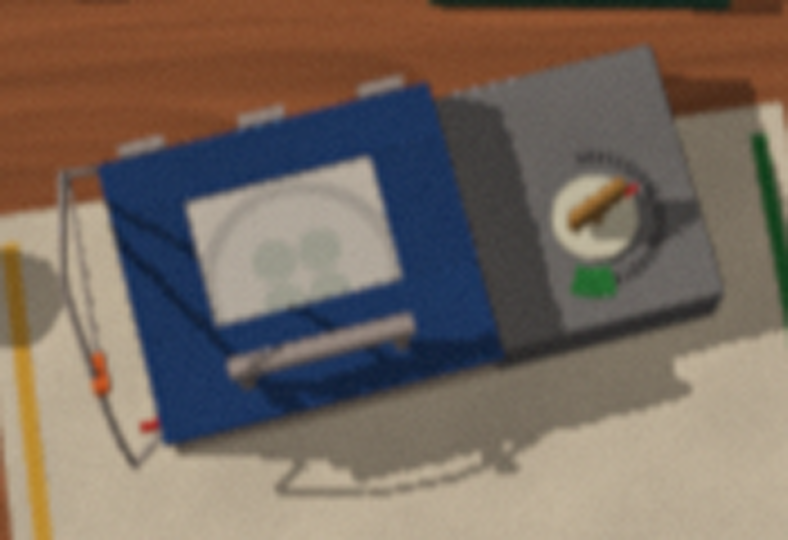

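View pics/sidez.png

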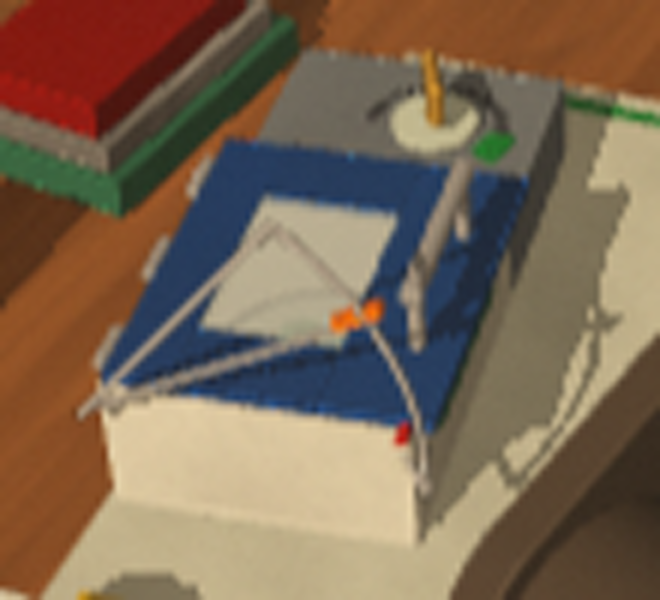

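```bash
cat >> h.py <<'E'
def fitbox(c,pix,loc):
    from scipy.optimize import least_squares
    loc=np.array(loc,float);pix=np.array(pix,float)
    def w(p):
        return (R.from_euler('z',p[2]).as_matrix()@loc.T).T+[p[0],p[1],0]
    r=least_squares(lambda p:(proj(c,w(p))-pix).ravel(),[600,95,.233],x_scale=[10,10,.1])
    return r.x,r.fun.reshape(-1,2)
E
python3 - <<'E'
from h import *
c=env.get_calibration("top")
zz=lambda a:np.array(a)/4.5+[215-.39,115-.39]
pix=zz([(100,165),(430,88),(502,360),(165,443),(650,47),(720,295)])
loc=[(90,111,98),(90,-111,98),(-90,-111,98),(-90,111,98),(90,-265,60),(-90,-265,60)]
x,res=fitbox(c,pix,loc);print(x,res.round(2))
x2,res=fitbox(c,pix[:4],loc[:4]);print(x2)
for q in [(597,217),(632,188),(571,222),(593,282)]:
    for z in (62,75,107): print(q,z,onz(c,*zz(q),z).round(1))
cs=env.get_calibration("side"); s6=lambda a:np.array(a)/6+[220-.4,160-.4]
print([ (q,onz(cs,*s6(q),60).round(1)) for q in [(493,147),(432,122)]])
T=R.from_euler('z',x[2]).as_matrix()
print(s6([(403,435),(357,316),(375,310)]), proj(cs,T@np.array([-88,122,94])+[x[0],x[1],0]))
hinge=lambda a:T@np.array([90-178*np.cos(a)+4*np.sin(a),122,90+178*np.sin(a)+4*np.cos(a)])+[x[0],x[1],0]
for a in np.arange(.3,.75,.05): print(round(a,2),(proj(cs,hinge(a))-[219.6,159.6])*6,(proj(c,hinge(a))-[214.6,114.6])*4.5)
E
```

```text
[5.97556406e+02 9.73345793e+01 2.34938927e-01] [[-1.02  1.97]
 [-0.39 -0.05]
 [ 0.05 -2.78]
 [-0.83 -1.11]
 [ 0.29  0.7 ]
 [ 1.95  1.34]]
[5.95961310e+02 9.57774368e+01 2.15636200e-01]
(597, 217) 62 [631.  -97.8  62. ]
(597, 217) 75 [627.  -96.9  75. ]
(597, 217) 107 [617.2 -94.6 107. ]
(632, 188) 62 [ 650.2 -121.8   62. ]
(632, 188) 75 [ 646.  -120.6   75. ]
(632, 188) 107 [ 635.8 -117.8  107. ]
(571, 222) 62 [628.1 -80.6  62. ]
(571, 222) 75 [624.2 -79.8  75. ]
(571, 222) 107 [614.5 -78.  107. ]
(593, 282) 62 [586.8 -93.3  62. ]
(593, 282) 75 [583.3 -92.4  75. ]
(593, 282) 107 [574.5 -90.2 107. ]
[((493, 147), array([591.2, -97.2,  60. ])), ((432, 122), array([ 638.8, -104. ,   60. ]))]
[[286.76666667 232.1       ]
 [279.1        212.26666667]
 [282.1        211.26666667]] [289.52194481 234.33751458]
0.3 [398.18488422 373.6888639 ] [129.15943632 409.40822534]
0.35 [391.7940904  361.04424553] [126.02506502 401.730033  ]
0.4 [384.61244819 348.4397878 ] [122.73549757 393.37822119]
0.45 [376.65311391 335.91226505] [119.29838375 384.36776184]
0.5 [367.93208804 323.49885713] [115.72216515 374.71659427]
0.55 [358.46823354 311.23699872] [112.01606682 364.44566999]
0.6 [348.28327641 299.16422022] [108.19008146 353.5789742 ]
0.65 [337.40178793 287.31798106] [104.25494603 342.14352214]
0.7 [325.8511473  275.73549685] [100.22211037 330.16932848]
```

Emit:
arm_command:
  steps:
    - {"dz": -0.075, "claw": -1}
    - {"dz": -0.075, "claw": -1}
    - {"dx": -0.05, "dy": -0.041, "dz": -0.03, "claw": -1}
    - {"dx": -0.06, "dy": -0.049, "claw": -1}
    - {"dx": -0.06, "dy": -0.049, "claw": -1}
    - {"dx": -0.06, "dy": -0.049, "claw": -1}
    - {"dx": -0.06, "dy": -0.049, "claw": -1}
    - {"dx": -0.06, "dy": -0.049, "claw": -1}
    - {"dx": -0.06, "dy": -0.049, "claw": -1}
    - {"dx": -0.06, "dy": -0.049, "claw": -1}

```text
$.steps[0]: bad value
```

Emit:
arm_command:
  steps:
    - {"dx": 0, "dy": 0, "dz": -0.075, "rx": 0, "ry": 0, "rz": 0, "claw": -1}
    - {"dx": 0, "dy": 0, "dz": -0.075, "rx": 0, "ry": 0, "rz": 0, "claw": -1}
    - {"dx": -0.05, "dy": -0.041, "dz": -0.03, "rx": 0, "ry": 0, "rz": 0, "claw": -1}
    - {"dx": -0.06, "dy": -0.049, "dz": 0, "rx": 0, "ry": 0, "rz": 0, "claw": -1}
    - {"dx": -0.06, "dy": -0.049, "dz": 0, "rx": 0, "ry": 0, "rz": 0, "claw": -1}
    - {"dx": -0.06, "dy": -0.049, "dz": 0, "rx": 0, "ry": 0, "rz": 0, "claw": -1}
    - {"dx": -0.06, "dy": -0.049, "dz": 0, "rx": 0, "ry": 0, "rz": 0, "claw": -1}
    - {"dx": -0.06, "dy": -0.049, "dz": 0, "rx": 0, "ry": 0, "rz": 0, "claw": -1}
    - {"dx": -0.06, "dy": -0.049, "dz": 0, "rx": 0, "ry": 0, "rz": 0, "claw": -1}
    - {"dx": -0.06, "dy": -0.049, "dz": 0, "rx": 0, "ry": 0, "rz": 0, "claw": -1}

```text
t: 1.35
eef_pos: [443.1, 214.2, 335.3]
tcp_rot: [-3.136, -0.0, 2.907]
ft_force: [0.6, 0.1, -0.4]
opening: 0.998
```

Emit:
arm_command:
  steps:
    - {"dx": -0.06, "dy": -0.051, "dz": 0, "rx": 0, "ry": 0, "rz": 0, "claw": -1}
    - {"dx": -0.06, "dy": -0.051, "dz": 0, "rx": 0, "ry": 0, "rz": 0, "claw": -1}
    - {"dx": -0.06, "dy": -0.051, "dz": 0, "rx": 0, "ry": 0, "rz": 0, "claw": -1}
    - {"dx": -0.06, "dy": -0.051, "dz": 0, "rx": 0, "ry": 0, "rz": 0, "claw": -1}
    - {"dx": 0, "dy": 0, "dz": 0, "rx": 0, "ry": 0, "rz": 0.11, "claw": -1}
    - {"dx": 0, "dy": 0, "dz": 0, "rx": 0, "ry": 0, "rz": 0.11, "claw": -1}
    - {"dx": 0, "dy": 0, "dz": 0, "rx": 0, "ry": 0, "rz": 0.11, "claw": -1}
    - {"dx": 0, "dy": 0, "dz": 0, "rx": 0, "ry": 0, "rz": 0.08, "claw": -1}
    - {"dx": 0, "dy": 0, "dz": 0, "rx": 0, "ry": 0, "rz": 0, "claw": -1}

```text
t: 2.48
eef_pos: [590.7, 6.4, 332.1]
tcp_rot: [-3.132, -0.001, 2.237]
ft_force: [-0.4, 0.7, -0.2]
opening: 1.002
```

```bash
python3 - <<'E'
from h import *
c,p,d=cam("wrist"); print(c); s=env.state(); print(s['eef_pos'],s['tcp_rot'],s['joints'])
cv2.imwrite("pics/w1.png",p[:,:,::-1]); np.savez("pics/w1.npz",p=p,d=d,c=np.array(c,dtype=object))
E
```

```text
{'vfov': 65.70646984690485, 'cx': 322.88003477504554, 'cy': 196.88383085623295, 'xyz': array([550.01076881,  64.44647903, 528.921708  ]), 'attitude': array([-0.2535822 ,  0.00957472,  0.66552121])}
[590.6923984    6.44343198 332.06973789] [-3.13199769e+00 -1.06845477e-03  2.23913605e+00] [-0.09789839  0.33739249  1.4250468  -0.00598456  1.38681095 -0.76512584]
```

View pics/w1.png

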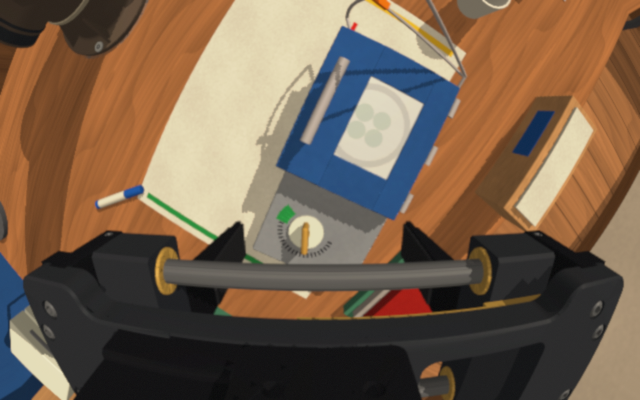

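```bash
cat >> h.py <<'E'
def fproj(c,P):
    f=200/np.tan(np.radians(c['vfov'])/2)
    Rm=R.from_euler('xyz',c['attitude']).as_matrix()
    q=(np.asarray(P,float)-c['xyz'])@Rm
    x,y,z=q[...,0],-q[...,1],-q[...,2]
    r=np.hypot(x,y); th=np.arctan2(r,z)
    k=f*th/np.maximum(r,1e-9)
    return np.stack([c['cx']+k*x,c['cy']+k*y],-1)
E
python3 - <<'E'
from h import *
p=np.load("pics/w1.npz",allow_pickle=True)['p']
for n,(x0,y0,x1,y1,s) in dict(a=(270,0,470,150,4),b=(240,120,420,265,4)).items():
    cv2.imwrite(f"pics/w1{n}.png",cv2.resize(p[y0:y1,x0:x1][:,:,::-1],None,fx=s,fy=s,interpolation=cv2.INTER_CUBIC))
E
```

```text
(no output)
```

View pics/w1a.png

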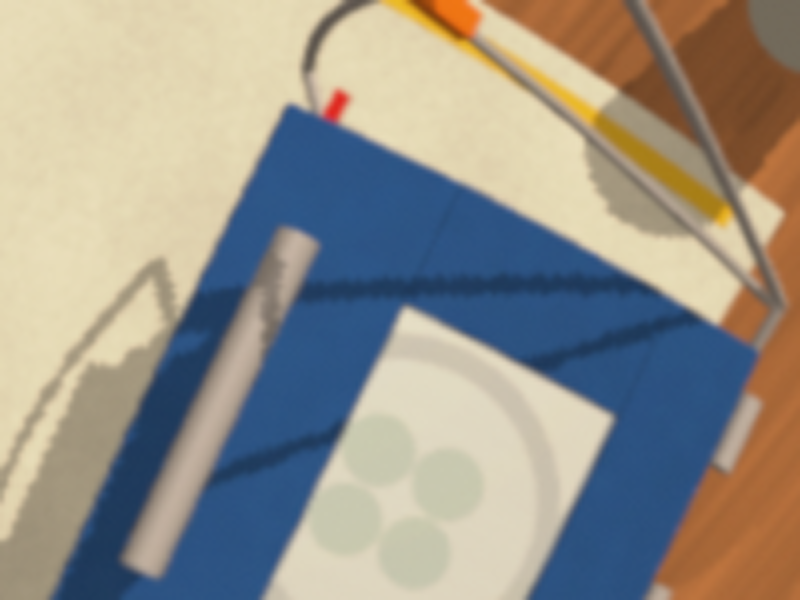

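View pics/w1b.png

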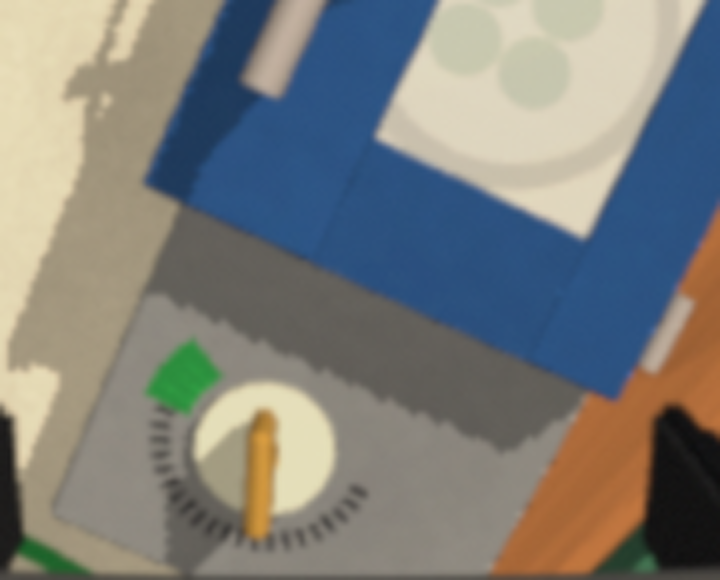

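```bash
cat > fit.py <<'E'
from h import *
from scipy.optimize import least_squares
c=np.load("pics/w1.npz",allow_pickle=True)['c'].item()
a=lambda q:np.array(q)/4+[270-.375,-.375]
b=lambda q:np.array(q)/4+[240-.375,120-.375]
pix=np.array([a((288,105)),a((757,352)),b((147,183)),b((615,398)),a((298,238)),a((142,565)),a((343,93))])
loc=np.array([(-90,111,98),(90,111,98),(-90,-111,98),(90,-111,98),(-78,58,141),(-78,-58,141),(-88,122,94)],float)
def w(p,l): return (R.from_euler('z',p[2]).as_matrix()@np.asarray(l,float).T).T+[p[0],p[1],0]
r=least_squares(lambda p:(fproj(c,w(p,loc))-pix).ravel(),[600,95,.233],x_scale=[10,10,.1])
B=r.x
if __name__=="__main__":
    print(B,r.fun.reshape(-1,2).round(2))
    inv=lambda q,z:least_squares(lambda v:fproj(c,np.array([v[0],v[1],z]))-q,[620,-95.]).x
    T=R.from_euler('z',B[2]).as_matrix()
    for n,q,z in [("skirt",(264,448),70),("skirt",(264,448),75),("wing tip in",(264,413),107),("wing tip out",(257,535),107),("green1",(160,370),60),("green2",(205,362),60),("deckcorner",(55,510),60)]:
        v=inv(b(q),z); print(n,z,v.round(1),(T.T@np.array([v[0]-B[0],v[1]-B[1],0])).round(1))
E
python3 fit.py
```

```text
[6.05922265e+02 9.84536849e+01 2.24183699e-01] [[ 6.64  1.34]
 [-0.01 -0.72]
 [ 4.42  2.74]
 [-1.33  0.59]
 [-2.68 -2.09]
 [-3.51 -1.01]
 [-2.74 -0.63]]
skirt 70 [633.7 -93.6] [ -15.6 -193.4    0. ]
skirt 75 [632.7 -91.8] [ -16.1 -191.5    0. ]
wing tip in 107 [618.7 -70. ] [ -25.  -167.1    0. ]
wing tip out 107 [ 646.  -110.4] [  -7.4 -212.6    0. ]
green1 60 [582.8 -96.5] [ -65.9 -185.     0. ]
green2 60 [595.  -82.6] [ -50.9 -174.     0. ]
deckcorner 60 [ 583.6 -175. ] [ -82.5 -261.7    0. ]
```

```bash
cat > fit2.py <<'E'
from fit import *
def res(p):
    xf,xb,xh=p[3:6]
    L=loc.copy(); L[[0,2],0]=xf; L[[1,3],0]=xb; L[4:6,0]=xh-168; L[6,0]=xh-178
    return (fproj(c,w(p[:3],L))-pix).ravel()
for zoff in (0,):
    r=least_squares(lambda p:np.r_[res(p),(p[5]-90)*1],[600,95,.233,-90,90,90],x_scale=[10,10,.1,5,5,5])
    print(r.x,r.cost,r.fun[:-1].reshape(-1,2).round(2))
E
python3 fit2.py; sed -n 1,3p fit.py; python3 - <<'E'
from h import *
# depth from wrist at lid
z=np.load("pics/w1.npz",allow_pickle=True); d=z['d']; c=z['c'].item()
f=200/np.tan(np.radians(c['vfov'])/2); Rm=R.from_euler('xyz',c['attitude']).as_matrix()
for u,v in [(300,150),(420,110),(340,50),(325,100),(380,120),(270,230),(305,240),(160,150),(380,205)]:
    x,y=u-c['cx'],v-c['cy']; r=np.hypot(x,y); t=np.tan(r/f)/r
    print((u,v),(c['xyz']+Rm@(np.array([x*t,-y*t,-1])*d[v,u])).round(1))
E
```

```text
[ 6.10123749e+02  9.96286770e+01  2.28830676e-01 -1.02658587e+02
  8.67346023e+01  9.00000000e+01] 2.731647596106544 [[ 0.79 -1.1 ]
 [ 0.46 -0.88]
 [-0.61  0.64]
 [-0.22  0.67]
 [ 0.26 -0.6 ]
 [-0.21  0.64]
 [-0.35  0.61]]
from h import *
from scipy.optimize import least_squares
c=np.load("pics/w1.npz",allow_pickle=True)['c'].item()
(300, 150) [548.9   7.6  98.8]
(420, 110) [645.1 158.9  98.4]
(340, 50) [505.6 152.4  99.2]
(325, 100) [535.3  81.5 149.6]
(380, 120) [609.7 109.9  99.5]
(270, 230) [ 588.2 -131.3   60.5]
(305, 240) [634.2 -92.  106.9]
(160, 150) [ 333.4 -163.9    3.4]
(380, 205) [687.9  16.5 101. ]
```

```bash
python3 - <<'E'
from fit import *
inv=lambda q,z:least_squares(lambda v:fproj(c,np.array([v[0],v[1],z]))-q,[620,-95.]).x
A=inv(b((264,432)),107);Bq=inv(b((257,535)),107);d=Bq-A
print(A,Bq,(A+Bq)/2,np.hypot(*d),np.arctan2(d[1],d[0]))
ca,pa,da=c,0,0
z=np.load("pics/w1.npz",allow_pickle=True)['d'];p=np.load("pics/w1.npz",allow_pickle=True)['p']
f=200/np.tan(np.radians(c['vfov'])/2); Rm=R.from_euler('xyz',c['attitude']).as_matrix()
v,u=np.mgrid[215:262,285:325]; x,y=u-c['cx'],v-c['cy'];r=np.hypot(x,y);t=np.tan(r/f)/r
P=c['xyz']+(np.stack([x*t,-y*t,-np.ones_like(x)],-1)*z[215:262,285:325,None])@Rm.T
m=(P[...,2]>100)&(P[...,2]<112); q=P[m][:,:2]
print(m.sum(),q.mean(0),q.min(0),q.max(0)); w_,V=np.linalg.eigh(np.cov(q.T)); print(np.sqrt(w_),np.arctan2(*V[::-1,1]))
print(cv2.minAreaRect(q.astype(np.float32)))
s=env.state();print(s['eef_pos'],s['tcp_rot'])
E
```

```text
[623.15450673 -75.84674909] [ 645.97344179 -110.44095152] [634.56397426 -93.1438503 ] 41.44228081589405 -0.987689931754148
198 [633.42134056 -93.10683052] [ 619.68343138 -113.79380585] [648.60585716 -76.14528541]
[ 3.20616483 12.10367957] 2.1612660717990693
((633.8484497070312, -94.00381469726562), (11.080631256103516, 40.667755126953125), 33.89055252075195)
[590.6923984    6.44343198 332.06973789] [-3.13199769e+00 -1.06845477e-03  2.23913605e+00]
```

Emit:
arm_command:
  steps:
    - {"dx": -0.065, "dy": -0.017, "dz": 0, "rx": 0, "ry": 0, "rz": 0, "claw": -1}
    - {"dx": -0.065, "dy": -0.017, "dz": 0, "rx": 0, "ry": 0, "rz": 0, "claw": -1}
    - {"dx": 0, "dy": 0, "dz": 0.065, "rx": 0, "ry": 0, "rz": 0.05, "claw": -1}
    - {"dx": 0, "dy": 0, "dz": 0.065, "rx": 0, "ry": 0, "rz": 0, "claw": -1}
    - {"dx": 0, "dy": 0, "dz": 0.065, "rx": 0, "ry": 0, "rz": 0, "claw": -1}
    - {"dx": 0, "dy": 0, "dz": 0, "rx": 0, "ry": 0, "rz": 0, "claw": -1}
    - {"dx": 0, "dy": 0, "dz": 0, "rx": 0, "ry": 0, "rz": 0, "claw": -1}

```text
t: 3.4
eef_pos: [635.4, -95.9, 174.7]
tcp_rot: [-3.135, 0.002, 2.179]
ft_force: [0.0, -0.3, 0.6]
opening: 1.002
```

```bash
cat > wr.py <<'E'
from h import *
import sys
n=sys.argv[1]
c,p,d=cam("wrist"); s=env.state(); print(s['t'],s['eef_pos'].round(1),s['tcp_rot'].round(4),s['joints'].round(3),s['ft_force'].round(1),s['opening'])
cv2.imwrite(f"pics/{n}.png",p[:,:,::-1]); np.savez(f"pics/{n}.npz",p=p,d=d,c=np.array(c,dtype=object))
E
python3 wr.py w2
```

```text
3.45 [635.3 -95.9 174.5] [-3.1346e+00  2.3000e-03  2.1791e+00] [-0.249  0.531  1.527 -0.008  1.087 -0.854] [-0.1 -0.7 -1. ] 1.0005264348828342
```

View pics/w2.png

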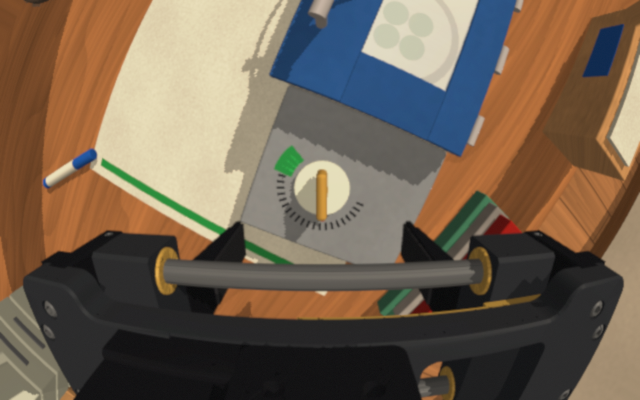

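```bash
cat > kp.py <<'E'
from h import *
import sys
def cloud(n):
    z=np.load(f"pics/{n}.npz",allow_pickle=True);c=z['c'].item();d=z['d']
    f=200/np.tan(np.radians(c['vfov'])/2); Rm=R.from_euler('xyz',c['attitude']).as_matrix()
    v,u=np.mgrid[0:400,0:640]; x,y=u-c['cx'],v-c['cy'];r=np.hypot(x,y)+1e-9;t=np.tan(r/f)/r
    return c['xyz']+(np.stack([x*t,-y*t,-np.ones_like(x)],-1)*d[...,None])@Rm.T, z['p']
if __name__=="__main__":
    P,p=cloud(sys.argv[1])
    m=(P[...,2]>98)&(P[...,2]<114)&(np.hypot(P[...,0]-633.5,P[...,1]+93)<32)
    q=P[m]; print(m.sum(),q.mean(0)); w_,V=np.linalg.eigh(np.cov(q[:,:2].T)); print(np.sqrt(w_),np.arctan2(*V[::-1,1]))
    print(cv2.minAreaRect(q[:,:2].astype(np.float32)))
E
python3 kp.py w2; python3 - <<'E'
import cv2
p=cv2.imread('pics/w2.png'); cv2.imwrite('pics/w2z.png',cv2.resize(p[130:245,250:400],None,fx=5,fy=5,interpolation=2))
E
```

```text
513 [633.95818852 -94.23502883 106.80202296]
[ 2.75566259 12.3603138 ] 2.1763471930171177
((634.37255859375, -94.86043548583984), (9.09107780456543, 42.91106033325195), 34.69570541381836)
```

View pics/w2z.png

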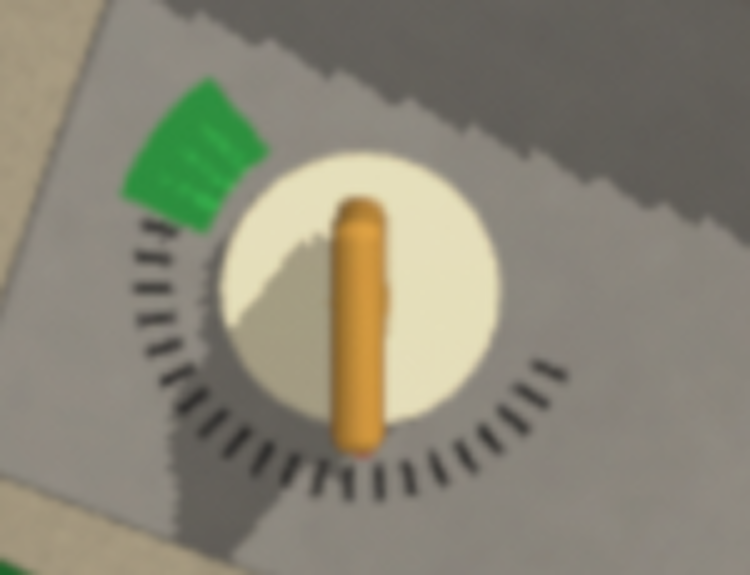

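Emit:
arm_command:
  steps:
    - {"dx": 0.002, "dy": 0, "dz": 0.06, "rx": 0, "ry": 0, "rz": 0, "claw": -1}
    - {"dx": 0, "dy": 0, "dz": 0.055, "rx": 0, "ry": 0, "rz": 0, "claw": -1}
    - {"dx": 0, "dy": 0, "dz": 0, "rx": 0, "ry": 0, "rz": 0, "claw": -1}
    - {"dx": 0, "dy": 0, "dz": 0, "rx": 0, "ry": 0, "rz": 0, "claw": -1}

```text
t: 3.95
eef_pos: [639.4, -96.0, 91.0]
tcp_rot: [3.139, 0.014, 2.182]
ft_force: [-0.7, -0.1, -0.7]
opening: 0.999
```

Emit:
arm_command:
  steps:
    - {"dx": 0.005, "dy": -0.004, "dz": 0.0125, "rx": -0.007, "ry": -0.005, "rz": 0, "claw": -1}
    - {"dx": 0, "dy": 0, "dz": 0, "rx": 0, "ry": 0, "rz": 0, "claw": -1}
    - {"dx": 0, "dy": 0, "dz": 0, "rx": 0, "ry": 0, "rz": 0, "claw": 1}
    - {"dx": 0, "dy": 0, "dz": 0, "rx": 0, "ry": 0, "rz": 0, "claw": 1}
    - {"dx": 0, "dy": 0, "dz": 0, "rx": 0, "ry": 0, "rz": 0, "claw": 1}
    - {"dx": 0, "dy": 0, "dz": 0, "rx": 0, "ry": 0, "rz": 0, "claw": 1}
    - {"dx": 0, "dy": 0, "dz": 0, "rx": 0, "ry": 0, "rz": 0, "claw": 1}

```text
t: 4.82
eef_pos: [638.6, -95.5, 89.5]
tcp_rot: [3.12, 0.03, 2.182]
ft_force: [0.3, 0.2, 0.2]
opening: 0.532
```

```bash
python3 - <<'E'
from h import *
s=env.state()
for k in s: print(k,np.round(s[k],3))
E
python3 wr.py w3
```

```text
t 4.825
joints [-0.249  0.612  1.632 -0.005  0.861 -0.858]
qvel [ 0.     0.001 -0.001 -0.001  0.003 -0.001]
tau [ 3.0000e-03 -6.5395e+01 -2.2179e+01  1.2000e-02 -2.4000e-02  1.0000e-03]
eef_pos [638.623 -95.493  89.473]
tcp_rot [3.12  0.03  2.182]
ft_force [0.254 0.197 0.169]
moment [-0.001  0.027  0.057]
opening 0.532
4.875 [638.6 -95.5  89.5] [3.1203 0.0303 2.1824] [-0.249  0.612  1.632 -0.005  0.861 -0.858] [-0.6  0.4  0.1] 0.4899189271208428
```

View pics/w3.png

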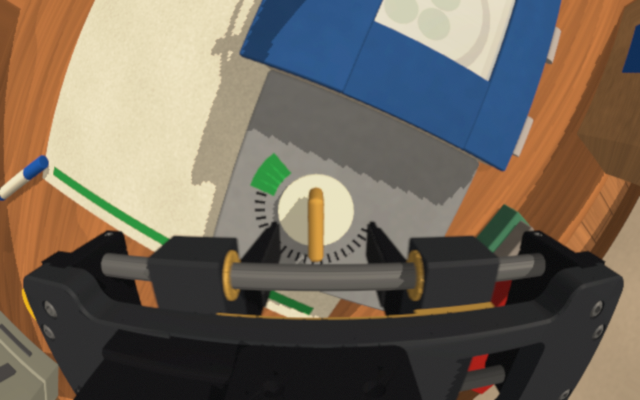

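```bash
cat >> h.py <<'E'
def go(target,rpy):
    s=env.state(); Rm=R.from_euler('xyz',s['tcp_rot'])
    d=Rm.inv().apply(np.array(target)-s['eef_pos'])/800
    r=(Rm.inv()*R.from_euler('xyz',rpy)).as_rotvec()/(np.pi/2)
    print("d",d.round(4),"r",r.round(4), s['eef_pos'].round(1),s['tcp_rot'].round(4))
E
python3 - <<'E'
from h import *
go([634,-94.5,81],[np.pi,0,2.18])
E
```

```text
d [ 0.0046 -0.0043  0.0104] r [0.0135 0.0192 0.0017] [638.6 -95.5  89.5] [3.1203 0.0303 2.1824]
```

Emit:
arm_command:
  steps:
    - {"dx": 0.005, "dy": -0.004, "dz": 0.0105, "rx": 0.0135, "ry": 0.019, "rz": 0, "claw": 0}
    - {"dx": 0, "dy": 0, "dz": 0, "rx": 0, "ry": 0, "rz": 0, "claw": 0}

```text
t: 5.12
eef_pos: [633.5, -94.0, 80.0]
tcp_rot: [-3.14, -0.002, 2.183]
ft_force: [0.2, 0.1, -0.1]
opening: 0.5
```

```bash
python3 - <<'E'
from h import *
go([634,-94.5,81],[np.pi,0,2.18])
E
```

```text
d [-0.0009  0.0001 -0.0013] r [-0.0012 -0.0015  0.0017] [633.5 -94.   80. ] [-3.1397e+00 -2.3000e-03  2.1827e+00]
```

Good. Now close on the wing.

Emit:
arm_command:
  steps:
    - {"dx": 0, "dy": 0, "dz": 0, "rx": 0, "ry": 0, "rz": 0, "claw": 1}
    - {"dx": 0, "dy": 0, "dz": 0, "rx": 0, "ry": 0, "rz": 0, "claw": 1}
    - {"dx": 0, "dy": 0, "dz": 0, "rx": 0, "ry": 0, "rz": 0, "claw": 1}
    - {"dx": 0, "dy": 0, "dz": 0, "rx": 0, "ry": 0, "rz": 0, "claw": 1}
    - {"dx": 0, "dy": 0, "dz": 0, "rx": 0, "ry": 0, "rz": 0, "claw": 1}
    - {"dx": 0, "dy": 0, "dz": 0, "rx": 0, "ry": 0, "rz": 0, "claw": 1}
    - {"dx": 0, "dy": 0, "dz": 0, "rx": 0, "ry": 0, "rz": 0, "claw": 1}

```text
t: 6.0
eef_pos: [632.1, -95.0, 79.9]
tcp_rot: [-3.137, -0.003, 2.183]
ft_force: [-0.2, 0.3, -1.1]
opening: 0.09
```

Emit:
arm_command:
  steps:
    - {"dx": 0, "dy": 0, "dz": 0, "rx": 0, "ry": 0, "rz": 0.09, "claw": 1}
    - {"dx": 0, "dy": 0, "dz": 0, "rx": 0, "ry": 0, "rz": 0.09, "claw": 1}
    - {"dx": 0, "dy": 0, "dz": 0, "rx": 0, "ry": 0, "rz": 0.09, "claw": 1}
    - {"dx": 0, "dy": 0, "dz": 0, "rx": 0, "ry": 0, "rz": 0.09, "claw": 1}
    - {"dx": 0, "dy": 0, "dz": 0, "rx": 0, "ry": 0, "rz": 0.09, "claw": 1}

```text
t: 6.62
eef_pos: [633.7, -94.6, 79.9]
tcp_rot: [-3.139, 0.001, 1.456]
ft_force: [0.7, -1.9, -0.9]
opening: 0.091
```

```bash
python3 wr.py w4;python3 - <<'E'
from h import *
go([634,-94.5,80],[np.pi,0,env.state()['tcp_rot'][2]]); print(env.state()['moment'])
E
```

```text
6.675 [633.7 -94.5  79.9] [-3.1392e+00  1.0000e-03  1.4490e+00] [-0.251  0.631  1.622 -0.002  0.89  -0.128] [ 0.5 -1.  -1.3] 0.09130432517530834
d [ 0.0001  0.0004 -0.0001] r [-0.0015  0.0007 -0.    ] [633.7 -94.5  79.9] [-3.1392e+00  1.0000e-03  1.4490e+00]
[-0.36105961 -0.12694314  0.06280973]
```

View pics/w4.png

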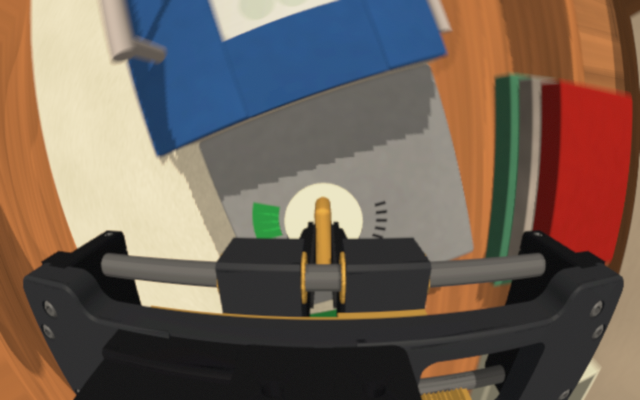

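Emit:
arm_command:
  steps:
    - {"dx": 0, "dy": 0, "dz": 0, "rx": 0, "ry": 0, "rz": 0.09, "claw": 1}
    - {"dx": 0, "dy": 0, "dz": 0, "rx": 0, "ry": 0, "rz": 0.09, "claw": 1}
    - {"dx": 0, "dy": 0, "dz": 0, "rx": 0, "ry": 0, "rz": 0.09, "claw": 1}
    - {"dx": 0, "dy": 0, "dz": 0, "rx": 0, "ry": 0, "rz": 0.09, "claw": 1}
    - {"dx": 0, "dy": 0, "dz": 0, "rx": 0, "ry": 0, "rz": 0.09, "claw": 1}
    - {"dx": 0, "dy": 0, "dz": 0, "rx": 0, "ry": 0, "rz": 0, "claw": 1}
    - {"dx": 0, "dy": 0, "dz": 0, "rx": 0, "ry": 0, "rz": 0, "claw": -0.4}
    - {"dx": 0, "dy": 0, "dz": 0, "rx": 0, "ry": 0, "rz": 0, "claw": -0.4}
    - {"dx": 0, "dy": 0, "dz": 0, "rx": 0, "ry": 0, "rz": 0, "claw": -0.4}
    - {"dx": 0, "dy": 0, "dz": 0, "rx": 0, "ry": 0, "rz": 0, "claw": -0.4}

```text
t: 7.92
eef_pos: [635.3, -94.8, 80.0]
tcp_rot: [3.139, 0.001, 0.745]
ft_force: [-0.1, -0.1, -0.1]
opening: 0.456
```

```bash
python3 wr.py w5;python3 - <<'E'
from h import *
go([634,-94.5,80],[np.pi,0,env.state()['tcp_rot'][2]])
E
```

```text
7.975 [635.4 -94.8  80.1] [3.1392e+00 7.0000e-04 7.4530e-01] [-0.25   0.632  1.621 -0.002  0.888  0.577] [0.6 0.4 0. ] 0.4933765245743554
d [-0.0009 -0.0015  0.0001] r [0.0015 0.0005 0.    ] [635.4 -94.8  80.1] [3.1392e+00 7.0000e-04 7.4530e-01]
```

View pics/w5.png

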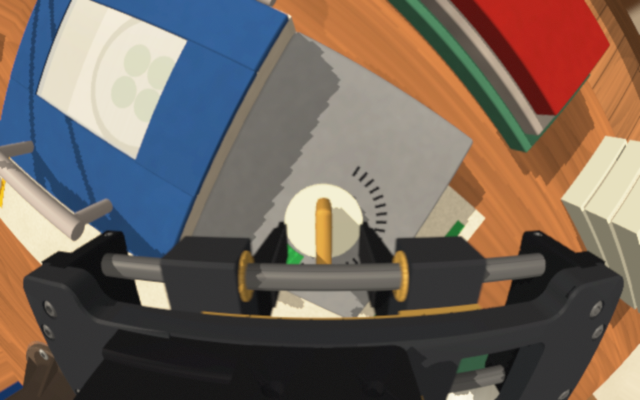

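The key now stands at about 2.62. I'll take a fresh grip at the same place and wind on.

Emit:
arm_command:
  steps:
    - {"dx": -0.001, "dy": -0.0015, "dz": 0, "rx": 0, "ry": 0, "rz": 0, "claw": 1}
    - {"dx": 0, "dy": 0, "dz": 0, "rx": 0, "ry": 0, "rz": 0, "claw": 1}
    - {"dx": 0, "dy": 0, "dz": 0, "rx": 0, "ry": 0, "rz": 0, "claw": 1}
    - {"dx": 0, "dy": 0, "dz": 0, "rx": 0, "ry": 0, "rz": 0, "claw": 1}
    - {"dx": 0, "dy": 0, "dz": 0, "rx": 0, "ry": 0, "rz": 0, "claw": 1}
    - {"dx": 0, "dy": 0, "dz": 0, "rx": 0, "ry": 0, "rz": 0, "claw": 1}
    - {"dx": 0, "dy": 0, "dz": 0, "rx": 0, "ry": 0, "rz": 0.09, "claw": 1}
    - {"dx": 0, "dy": 0, "dz": 0, "rx": 0, "ry": 0, "rz": 0.09, "claw": 1}
    - {"dx": 0, "dy": 0, "dz": 0, "rx": 0, "ry": 0, "rz": 0.09, "claw": 1}

```text
t: 9.1
eef_pos: [635.4, -96.2, 80.2]
tcp_rot: [3.135, -0.003, 0.31]
ft_force: [1.3, -3.3, -0.6]
opening: 0.087
```

```bash
python3 - <<'E'
from h import *
go([634,-94.5,80],[np.pi,0,-0.04]); print(env.state()['opening'])
E
```

```text
d [-0.001  -0.0025  0.0002] r [ 0.0036 -0.0025  0.2231] [635.4 -96.2  80.2] [ 3.1354e+00 -2.8000e-03  3.1050e-01]
0.08748970815176303
```

Emit:
arm_command:
  steps:
    - {"dx": 0, "dy": -0.001, "dz": 0, "rx": 0.003, "ry": -0.002, "rz": 0.08, "claw": 1}
    - {"dx": 0, "dy": -0.001, "dz": 0, "rx": 0, "ry": 0, "rz": 0.08, "claw": 1}
    - {"dx": 0, "dy": 0, "dz": 0, "rx": 0, "ry": 0, "rz": 0.06, "claw": 1}
    - {"dx": 0, "dy": 0, "dz": 0, "rx": 0, "ry": 0, "rz": 0, "claw": 1}
    - {"dx": 0, "dy": 0, "dz": 0, "rx": 0, "ry": 0, "rz": 0, "claw": -0.5}
    - {"dx": 0, "dy": 0, "dz": 0, "rx": 0, "ry": 0, "rz": 0, "claw": -0.5}
    - {"dx": 0, "dy": 0, "dz": 0, "rx": 0, "ry": 0, "rz": 0, "claw": -0.5}
    - {"dx": 0, "dy": 0, "dz": 0, "rx": 0, "ry": 0, "rz": 0, "claw": -0.5}
    - {"dx": 0, "dy": 0, "dz": -0.06, "rx": 0, "ry": 0, "rz": 0, "claw": -1}
    - {"dx": 0, "dy": 0, "dz": -0.075, "rx": 0, "ry": 0, "rz": 0, "claw": -1}

```text
t: 10.35
eef_pos: [633.3, -93.7, 187.3]
tcp_rot: [-3.14, 0.008, -0.042]
ft_force: [0.1, -0.7, 0.4]
opening: 0.581
```

```bash
python3 wr.py w6; python3 kp.py w6; python3 - <<'E'
import cv2
p=cv2.imread('pics/w6.png'); cv2.imwrite('pics/w6z.png',cv2.resize(p[110:260,220:430],None,fx=3.5,fy=3.5,interpolation=2))
E
```

```text
10.4 [636.1 -94.3 196.2] [ 3.1405 -0.0036 -0.0419] [-0.25   0.509  1.505 -0.     1.124  1.363] [ 0.2 -1.3  6.2] 0.6210712807789166
494 [636.72758052 -95.08552791 106.52472442]
[ 2.85707883 12.44144182] -2.894468088898733
((635.5258178710938, -95.43669128417969), (44.344749450683594, 10.884458541870117), 14.719884872436523)
```

View pics/w6z.png

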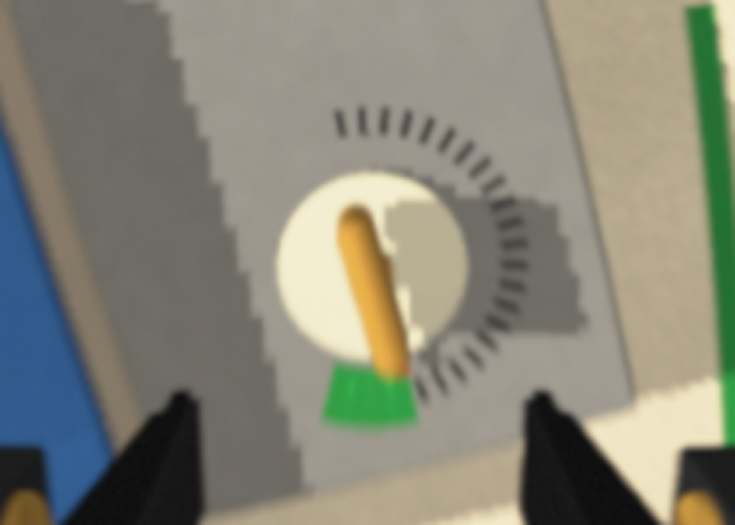

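Emit:
arm_command:
  steps:
    - {"dx": 0, "dy": 0, "dz": 0, "rx": 0, "ry": 0, "rz": -0.09, "claw": -1}
    - {"dx": 0, "dy": 0, "dz": 0, "rx": 0, "ry": 0, "rz": -0.09, "claw": -1}
    - {"dx": 0, "dy": 0, "dz": 0.04, "rx": 0, "ry": 0, "rz": 0, "claw": -1}
    - {"dx": 0, "dy": 0, "dz": 0, "rx": 0, "ry": 0, "rz": 0, "claw": -0.5}

```text
t: 10.9
eef_pos: [637.4, -94.6, 166.8]
tcp_rot: [3.136, -0.009, 0.251]
ft_force: [0.4, -0.5, 0.3]
opening: 0.922
```

```bash
python3 wr.py w7; python3 kp.py w7; python3 - <<'E'
from h import *
go([635,-95,80],[np.pi,0,0.247]); print(env.state()['opening'])
E
```

```text
10.95 [638.3 -94.8 168.6] [ 3.1351 -0.0113  0.2512] [-0.25   0.534  1.539 -0.     1.056  1.07 ] [ 0.4 -0.9 -0.1] 0.8907627843645826
587 [636.87936428 -94.56880083 106.53008133]
[ 3.0545449  12.23800352] -2.9088315835253256
((635.802001953125, -95.04251098632812), (42.74228286743164, 10.487945556640625), 14.125120162963867)
d [-0.0053 -0.0015  0.1107] r [ 0.0041 -0.0072  0.0027] [638.3 -94.8 168.6] [ 3.1351 -0.0113  0.2512]
0.8907627843645826
```

Emit:
arm_command:
  steps:
    - {"dx": -0.003, "dy": -0.001, "dz": 0.055, "rx": 0.004, "ry": -0.007, "rz": 0.003, "claw": -0.4}
    - {"dx": -0.002, "dy": 0, "dz": 0.05, "rx": 0, "ry": 0, "rz": 0, "claw": -0.2}
    - {"dx": 0, "dy": 0, "dz": 0, "rx": 0, "ry": 0, "rz": 0, "claw": 0}
    - {"dx": 0, "dy": 0, "dz": 0, "rx": 0, "ry": 0, "rz": 0, "claw": 0}

```text
t: 11.45
eef_pos: [638.6, -96.0, 89.5]
tcp_rot: [3.137, -0.008, 0.246]
ft_force: [-0.0, 0.1, 0.1]
opening: 0.515
```

```bash
python3 - <<'E'
from h import *
go([635.5,-95,80],[np.pi,0,0.24]); print(env.state()['opening'])
E
```

```text
d [-0.0035 -0.0022  0.0118] r [ 0.0028 -0.0053  0.0037] [638.6 -96.   89.5] [ 3.1372 -0.0083  0.2458]
0.5145802566814299
```

Emit:
arm_command:
  steps:
    - {"dx": -0.0035, "dy": -0.002, "dz": 0.012, "rx": 0.003, "ry": -0.005, "rz": 0.004, "claw": 1}
    - {"dx": 0, "dy": 0, "dz": 0, "rx": 0, "ry": 0, "rz": 0, "claw": 1}
    - {"dx": 0, "dy": 0, "dz": 0, "rx": 0, "ry": 0, "rz": 0, "claw": 1}
    - {"dx": 0, "dy": 0, "dz": 0, "rx": 0, "ry": 0, "rz": 0, "claw": 1}
    - {"dx": 0, "dy": 0, "dz": 0, "rx": 0, "ry": 0, "rz": 0, "claw": 1}
    - {"dx": 0, "dy": 0, "dz": 0, "rx": 0, "ry": 0, "rz": 0, "claw": 1}
    - {"dx": 0, "dy": 0, "dz": 0, "rx": 0, "ry": 0, "rz": 0, "claw": 1}

```text
t: 12.32
eef_pos: [637.1, -95.5, 83.5]
tcp_rot: [3.14, -0.005, 0.239]
ft_force: [-0.3, -0.4, -0.6]
opening: 0.001
```

```bash
python3 - <<'E'
from h import *
go([635.5,-95,80],[np.pi,0,0.24]); print(env.state()['opening'],env.state()['moment'])
E
```

```text
d [-0.0018 -0.0011  0.0043] r [ 0.0013 -0.0032 -0.0006] [637.1 -95.5  83.5] [ 3.1395 -0.005   0.2391]
0.0010499982678906534 [-0.04105162  0.12050397  0.03925407]
```

```bash
python3 wr.py w8
```

```text
12.375 [637.1 -95.5  83.4] [ 3.1396 -0.0049  0.2392] [-2.510e-01  6.280e-01  1.616e+00  1.000e-03  8.910e-01  1.080e+00] [-0.9  0.8 -0. ] 0.0069698025496528326
```

View pics/w8.png

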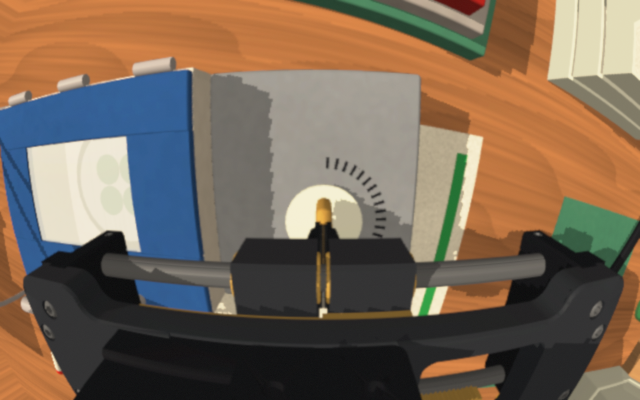

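```bash
python3 - <<'E'
import cv2,numpy as np
a=[cv2.resize(cv2.imread(f'pics/{n}.png')[180:330,270:380],None,fx=3.6,fy=3.6,interpolation=2) for n in ('w4','w8')]
cv2.imwrite('pics/w48.png',np.hstack(a))
E
```

```text
(no output)
```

View pics/w48.png

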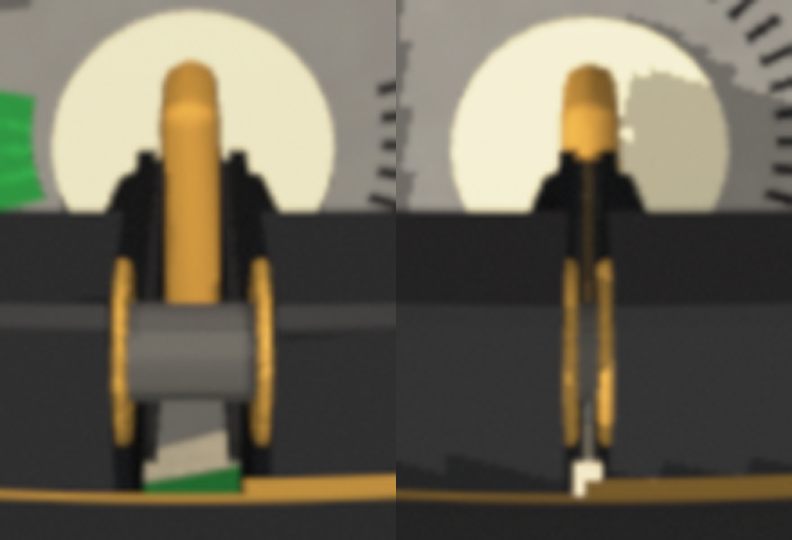

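The fingers read shut (0.007), and the picture shows them passing through the wing. That isn't a real hold. I'll open, check the key, and grip again more slowly.

Emit:
arm_command:
  steps:
    - {"dx": 0, "dy": 0, "dz": 0, "rx": 0, "ry": 0, "rz": 0, "claw": 0}
    - {"dx": 0, "dy": 0, "dz": 0, "rx": 0, "ry": 0, "rz": 0, "claw": 0}
    - {"dx": 0, "dy": 0, "dz": 0, "rx": 0, "ry": 0, "rz": 0, "claw": 0}
    - {"dx": 0, "dy": 0, "dz": 0, "rx": 0, "ry": 0, "rz": 0, "claw": 0}

```text
t: 12.88
eef_pos: [637.0, -95.5, 83.3]
tcp_rot: [3.14, -0.005, 0.239]
ft_force: [-0.0, -0.2, 0.4]
opening: 0.368
```

```bash
python3 wr.py w9; python3 kp.py w9;  python3 - <<'E'
from h import *
go([635.5,-95,80],[np.pi,0,0.24]); print(env.state()['opening'],env.state()['moment'])
E
```

```text
12.925 [637.1 -95.5  83.4] [ 3.1396 -0.0048  0.2392] [-2.510e-01  6.290e-01  1.616e+00  1.000e-03  8.910e-01  1.080e+00] [-0.   0.4 -0.3] 0.4058962927846596
999 [640.3138097  -93.8062008  107.09260197]
[ 5.87675082 10.3803106 ] -2.890305316460455
((639.01708984375, -95.8201904296875), (36.70534133911133, 42.248653411865234), 23.765857696533203)
d [-0.0018 -0.001   0.0042] r [ 0.0012 -0.0031 -0.0005] [637.1 -95.5  83.4] [ 3.1396 -0.0048  0.2392]
0.4058962927846596 [-0.02046444  0.12852169 -0.00112353]
```

View pics/w9.png

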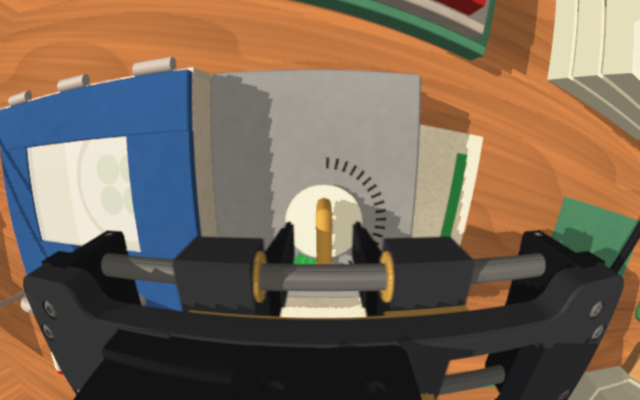

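Emit:
arm_command:
  steps:
    - {"dx": -0.002, "dy": -0.001, "dz": 0.0065, "rx": 0.001, "ry": -0.003, "rz": 0, "claw": 0.4}
    - {"dx": 0, "dy": 0, "dz": 0, "rx": 0, "ry": 0, "rz": 0, "claw": 0.5}
    - {"dx": 0, "dy": 0, "dz": 0, "rx": 0, "ry": 0, "rz": 0, "claw": 0.6}
    - {"dx": 0, "dy": 0, "dz": 0, "rx": 0, "ry": 0, "rz": 0, "claw": 0.7}
    - {"dx": 0, "dy": 0, "dz": 0, "rx": 0, "ry": 0, "rz": 0, "claw": 0.75}

```text
t: 13.55
eef_pos: [635.2, -95.1, 77.7]
tcp_rot: [3.141, 0.0, 0.239]
ft_force: [-0.7, -0.9, -0.1]
opening: 0.135
```

Emit:
arm_command:
  steps:
    - {"dx": 0, "dy": 0, "dz": 0, "rx": 0, "ry": 0, "rz": 0, "claw": 0.8}
    - {"dx": 0, "dy": 0, "dz": 0, "rx": 0, "ry": 0, "rz": 0, "claw": 1}
    - {"dx": 0, "dy": 0, "dz": 0, "rx": 0, "ry": 0, "rz": 0, "claw": 1}

```text
t: 13.92
eef_pos: [635.5, -96.4, 77.7]
tcp_rot: [3.139, -0.0, 0.239]
ft_force: [-0.7, -0.4, -0.9]
opening: 0.099
```

Emit:
arm_command:
  steps:
    - {"dx": 0, "dy": 0, "dz": 0, "rx": 0, "ry": 0, "rz": 0.04, "claw": 1}
    - {"dx": 0, "dy": 0, "dz": 0, "rx": 0, "ry": 0, "rz": 0.04, "claw": 1}
    - {"dx": 0, "dy": 0, "dz": 0, "rx": 0, "ry": 0, "rz": 0.04, "claw": 1}
    - {"dx": 0, "dy": 0, "dz": 0, "rx": 0, "ry": 0, "rz": 0.04, "claw": 1}
    - {"dx": 0, "dy": 0, "dz": 0, "rx": 0, "ry": 0, "rz": 0.04, "claw": 1}

```text
t: 14.55
eef_pos: [635.6, -97.0, 77.7]
tcp_rot: [3.138, -0.001, -0.083]
ft_force: [0.0, -2.2, -0.4]
opening: 0.099
```

```bash
python3 wr.py w10; python3 - <<'E'
import cv2,numpy as np
cv2.imwrite('pics/w10z.png',cv2.resize(cv2.imread(f'pics/w10.png')[150:330,220:430],None,fx=3,fy=3,interpolation=2))
E
```

```text
14.6 [635.6 -97.   77.7] [ 3.1382e+00 -1.0000e-03 -8.5900e-02] [-0.253  0.635  1.621 -0.004  0.884  1.407] [ 0.1 -1.9 -1.1] 0.094924942699734
```

View pics/w10z.png

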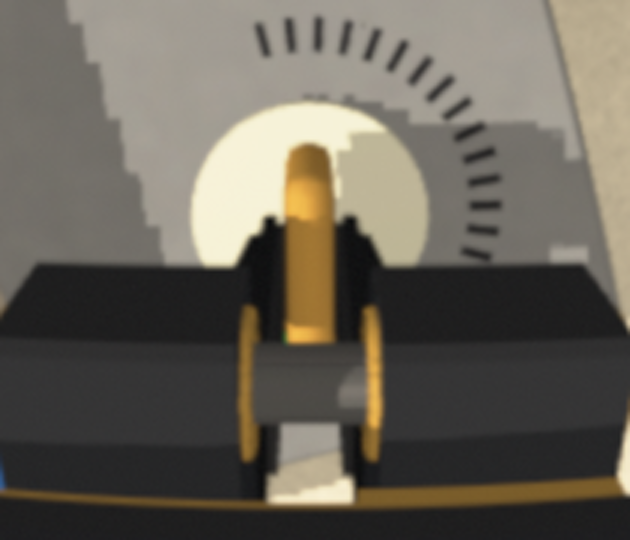

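Emit:
arm_command:
  steps:
    - {"dx": 0, "dy": 0, "dz": 0, "rx": 0, "ry": 0, "rz": 0, "claw": 1}
    - {"dx": 0, "dy": 0, "dz": 0, "rx": 0, "ry": 0, "rz": 0, "claw": 0.6}
    - {"dx": 0, "dy": 0, "dz": 0, "rx": 0, "ry": 0, "rz": 0, "claw": 0.2}
    - {"dx": 0, "dy": 0, "dz": 0, "rx": 0, "ry": 0, "rz": 0, "claw": -0.2}
    - {"dx": 0, "dy": 0, "dz": 0, "rx": 0, "ry": 0, "rz": 0, "claw": -0.2}
    - {"dx": 0, "dy": 0, "dz": -0.05, "rx": 0, "ry": 0, "rz": 0, "claw": -0.2}
    - {"dx": 0, "dy": 0, "dz": -0.075, "rx": 0, "ry": 0, "rz": 0, "claw": -0.5}
    - {"dx": 0, "dy": 0, "dz": 0, "rx": 0, "ry": 0, "rz": 0, "claw": -1}

```text
t: 15.6
eef_pos: [635.4, -95.9, 180.1]
tcp_rot: [3.139, 0.0, -0.082]
ft_force: [0.3, -0.1, -0.2]
opening: 0.755
```

```bash
python3 wr.py w11; python3 kp.py w11; python3 - <<'E'
import cv2,numpy as np
cv2.imwrite('pics/w11z.png',cv2.resize(cv2.imread(f'pics/w11.png')[110:260,220:430],None,fx=3,fy=3,interpolation=2))
E
```

```text
15.65 [634.2 -95.6 177.4] [ 3.1401  0.0046 -0.0823] [-0.252  0.527  1.526 -0.003  1.093  1.403] [-0.   0.7  0.4] 0.7942385614330757
522 [636.77565498 -95.17922291 106.59187902]
[ 2.97486286 12.01042614] 3.0739088953380214
((635.544189453125, -94.85443115234375), (10.117609977722168, 43.06379699707031), 85.43914031982422)
```

View pics/w11z.png

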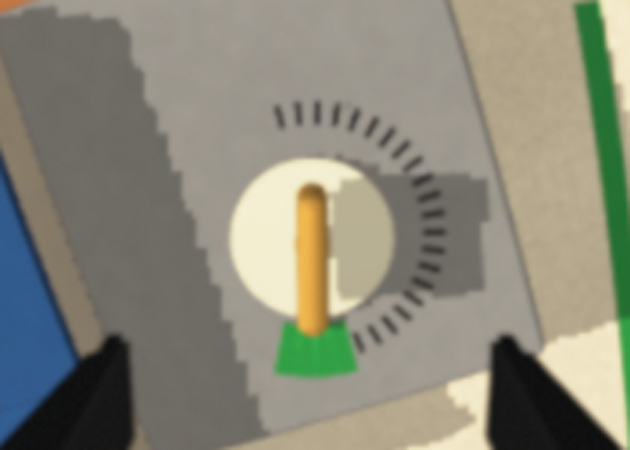

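Emit:
arm_command:
  steps:
    - {"dx": 0, "dy": 0, "dz": -0.05, "rx": 0, "ry": 0, "rz": -0.11, "claw": -1}
    - {"dx": 0, "dy": 0, "dz": -0.05, "rx": 0, "ry": 0, "rz": -0.11, "claw": -1}
    - {"dx": 0, "dy": 0, "dz": 0, "rx": 0, "ry": 0, "rz": -0.118, "claw": -1}
    - {"dx": 0, "dy": 0, "dz": 0, "rx": 0, "ry": 0, "rz": -0.118, "claw": -1}
    - {"dx": 0, "dy": 0, "dz": 0, "rx": 0, "ry": 0, "rz": -0.118, "claw": -1}
    - {"dx": 0, "dy": 0, "dz": 0, "rx": 0, "ry": 0, "rz": -0.118, "claw": -1}
    - {"dx": 0, "dy": 0, "dz": 0, "rx": 0, "ry": 0, "rz": -0.118, "claw": -1}
    - {"dx": 0, "dy": 0, "dz": 0, "rx": 0, "ry": 0, "rz": -0.118, "claw": -1}
    - {"dx": 0, "dy": 0, "dz": 0, "rx": 0, "ry": 0, "rz": -0.118, "claw": -1}
    - {"dx": 0, "dy": 0, "dz": 0, "rx": 0, "ry": 0, "rz": -0.118, "claw": -1}

```text
t: 16.9
eef_pos: [630.7, -94.4, 244.7]
tcp_rot: [-3.118, -0.01, 1.772]
ft_force: [-0.5, -0.0, -0.6]
opening: 0.999
```

```bash
python3 - <<'E'
from h import *
go([534,82,260],[np.pi,0,1.80])
E
```

```text
d [ 0.2404 -0.0746 -0.015 ] r [-0.0152 -0.0063 -0.0175] [630.7 -94.4 244.7] [-3.1176 -0.0096  1.7725]
```

Emit:
arm_command:
  steps:
    - {"dx": 0.06, "dy": -0.0187, "dz": -0.01, "rx": -0.015, "ry": -0.006, "rz": -0.017, "claw": -1}
    - {"dx": 0.06, "dy": -0.0187, "dz": 0, "rx": 0, "ry": 0, "rz": 0, "claw": -1}
    - {"dx": 0.06, "dy": -0.0187, "dz": 0, "rx": 0, "ry": 0, "rz": 0, "claw": -1}
    - {"dx": 0.06, "dy": -0.0187, "dz": 0, "rx": 0, "ry": 0, "rz": 0, "claw": -1}
    - {"dx": 0, "dy": 0, "dz": 0, "rx": 0, "ry": 0, "rz": 0, "claw": -1}

```text
t: 17.52
eef_pos: [524.6, 83.7, 246.2]
tcp_rot: [-3.131, -0.004, 1.802]
ft_force: [-0.0, -0.2, 0.4]
opening: 1.0
```

```bash
python3 wr.py w12; python3 - <<'E'
from h import *
from kp import cloud
P,p=cloud("w12")
m=(P[...,2]>142)&(P[...,2]<155)&(np.hypot(P[...,0]-534,P[...,1]-82)<70)
q=P[m]; print(m.sum(),q.mean(0)); w_,V=np.linalg.eigh(np.cov(q[:,:2].T)); print(np.sqrt(w_),np.arctan2(*V[::-1,1])-np.pi/2, q[:,2].max())
print(cv2.minAreaRect(q[:,:2].astype(np.float32)))
go([534,82,150],[np.pi,0,1.80])
E
```

```text
17.575 [525.5  82.5 246.1] [-3.1314 -0.0038  1.8011] [ 0.031  0.306  1.701  0.002  1.146 -0.2  ] [0.7 0.5 0.3] 0.998214934151818
1503 [533.4966245   84.1367614  147.22853481]
[ 3.82465463 33.41475193] 0.23061815456976675 150.49776411908488
((534.5009155273438, 81.21942901611328), (12.879194259643555, 115.70235443115234), 13.277608871459961)
d [-0.0035  0.0114  0.1201] r [-0.0065 -0.0024  0.0007] [525.5  82.5 246.1] [-3.1314 -0.0038  1.8011]
```

View pics/w12.png

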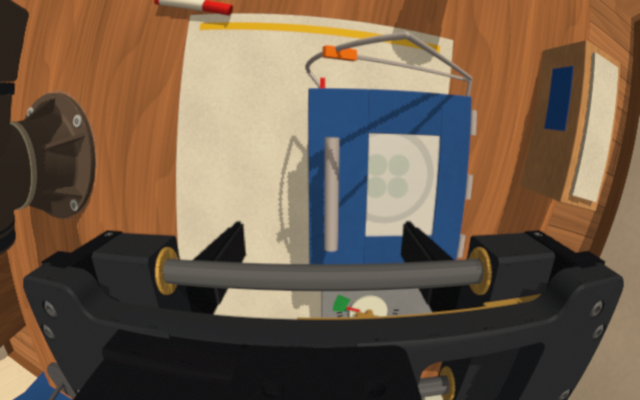

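```bash
python3 - <<'E'
from h import *
from kp import cloud
P,p=cloud("w12")
cv2.imwrite('pics/w12z.png',cv2.resize(p[20:110,290:400][:,:,::-1],None,fx=6,fy=6,interpolation=2))
cv2.imwrite('pics/w12k.png',cv2.resize(p[280:330,310:410][:,:,::-1],None,fx=6,fy=6,interpolation=2))
hsv=cv2.cvtColor(p,cv2.COLOR_RGB2HSV)
v,u=np.mgrid[0:400,0:640]
m=(hsv[...,0]>4)&(hsv[...,0]<16)&(hsv[...,1]>200)&(hsv[...,2]>150)&(v<80)&(v>35)&(u>300)&(u<370)
print(m.sum()); q=P[m]
yaw=.2306; T=R.from_euler('z',yaw).as_matrix()
# handle centre -> hinge
H=np.array([534.5,81.2,141])+T@np.array([168,0,0]); H[2]=90; print("hinge",H)
L=(q-H)@T
for a,b in zip(np.c_[u[m],v[m]][::6],L[::6]): print(a,b.round(1),round(np.hypot(b[0],b[2]),1),round(np.arctan2(b[2],-b[0]),3))
np.save('pics/H.npy',H)
E
```

```text
293
hinge [698.05294478 119.59836263  90.        ]
[326  46] [-173.5  134.2  110.6] 205.7 0.568
[326  47] [-173.5  133.8  109. ] 204.9 0.561
[332  47] [-168.8  134.   108.2] 200.5 0.57
[328  48] [-171.9  132.8  109.5] 203.8 0.567
[324  49] [-175.1  132.8  105.9] 204.6 0.544
[330  49] [-170.3  132.8  106.3] 200.7 0.558
[347  49] [-156.5  134.3  100.3] 185.9 0.57
[326  50] [-173.5  131.1  109.7] 205.2 0.564
[332  50] [-168.7  132.1  105.6] 199.1 0.559
[344  50] [-158.9  133.4  100.4] 188.0 0.563
[350  50] [-153.9  134.1   97.8] 182.3 0.566
[325  51] [-174.3  130.5  108.7] 205.4 0.558
[331  51] [-169.6  130.9  107. ] 200.5 0.563
[341  51] [-161.5  131.9  103.1] 191.6 0.568
[347  51] [-156.5  132.7  100. ] 185.7 0.569
[353  51] [-151.4  133.4   97.5] 180.1 0.572
[327  52] [-172.7  129.3  110.4] 205.0 0.569
[333  52] [-168.   130.4  105.7] 198.4 0.562
[339  52] [-163.1  130.8  104. ] 193.5 0.568
[345  52] [-158.2  131.6  100.7] 187.5 0.567
[351  52] [-153.1  132.4   97.6] 181.5 0.568
[325  53] [-174.3  129.3  106.8] 204.4 0.55
[331  53] [-169.6  129.2  107.3] 200.7 0.564
[337  53] [-164.8
[... 451 characters left out ...]
 127.6  106.7] 199.0 0.566
[339  55] [-163.1  128.3  103.7] 193.3 0.566
[345  55] [-158.2  129.1  100.5] 187.4 0.566
[351  55] [-153.1  129.8   97.8] 181.6 0.568
[327  56] [-172.7  126.2  109.5] 204.5 0.565
[333  56] [-168.   126.8  106.9] 199.1 0.567
[339  56] [-163.2  127.2  105.1] 194.1 0.572
[345  56] [-158.1  128.3  100.1] 187.2 0.564
[351  56] [-153.1  128.9   97.9] 181.7 0.569
[334  57] [-167.2  126.2  105.9] 197.9 0.564
[342  57] [-160.7  127.   102.1] 190.4 0.566
[348  57] [-155.6  127.9   98.4] 184.1 0.564
[354  57] [-150.6  128.2   97.4] 179.3 0.574
[346  58] [-157.3  126.7   99.6] 186.2 0.564
[352  58] [-152.3  127.2   97.7] 180.9 0.57
[350  59] [-153.8  126.5   96.7] 181.7 0.561
```

View pics/w12z.png

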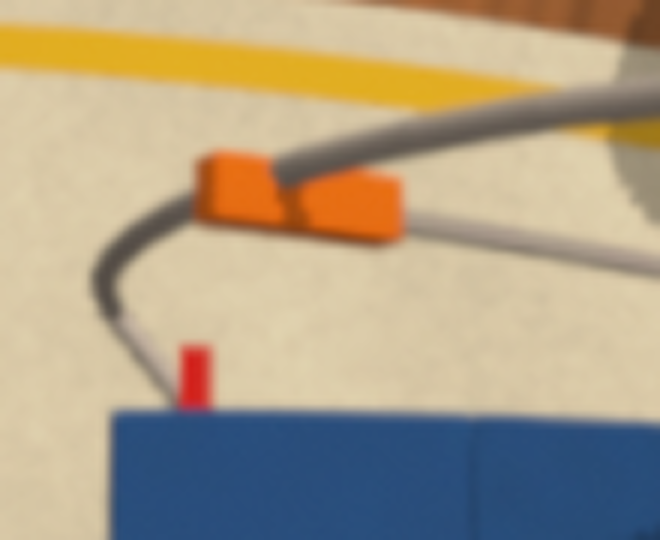

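View pics/w12k.png

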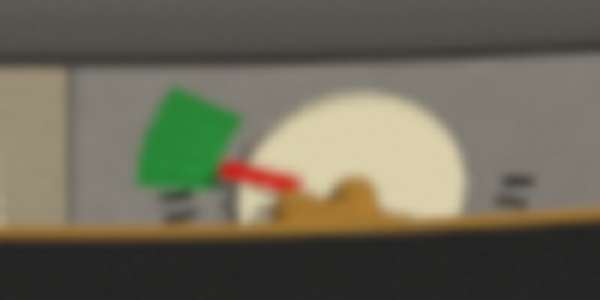

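```bash
python3 - <<'E'
from h import *
z=np.load("pics/w12.npz",allow_pickle=True);c=z['c'].item()
K=np.array([635,-95.])
def pt(k,r,zz): a=.2306-k; return np.array([K[0]+r*np.cos(a),K[1]+r*np.sin(a),zz])
im=lambda P:((fproj(c,P)-[310-.42,280-.42])*6).round(0)
for zz in (60,62): print("zone",[im(pt(k,r,zz)) for k in (3.15,3.7) for r in (35,48)])
print("axis",im(pt(0,0,70)),im(pt(0,0,75)))
for k in (3.1,3.3,3.44,3.6):
    print(k,[im(pt(k,r,zz)) for r in (15,30) for zz in (68,74)])
E
```

```text
zone [array([210., 178.]), array([157., 178.]), array([234., 117.]), array([189.,  94.])]
zone [array([210., 182.]), array([157., 183.]), array([234., 122.]), array([190.,  99.])]
axis [355. 199.] [357. 211.]
3.1 [array([293., 198.]), array([295., 212.]), array([232., 201.]), array([233., 215.])]
3.3 [array([294., 188.]), array([296., 202.]), array([234., 182.]), array([236., 196.])]
3.44 [array([297., 181.]), array([299., 195.]), array([239., 168.]), array([240., 182.])]
3.6 [array([301., 174.]), array([303., 188.]), array([247., 153.]), array([248., 167.])]
```

Emit:
arm_command:
  steps:
    - {"dx": -0.002, "dy": 0.006, "dz": 0.05, "rx": -0.006, "ry": -0.002, "rz": 0, "claw": -1}
    - {"dx": -0.002, "dy": 0.005, "dz": 0.05, "rx": 0, "ry": 0, "rz": 0, "claw": -0.8}
    - {"dx": 0, "dy": 0, "dz": 0.025, "rx": 0, "ry": 0, "rz": 0, "claw": -0.6}
    - {"dx": 0, "dy": 0, "dz": 0, "rx": 0, "ry": 0, "rz": 0, "claw": -0.4}
    - {"dx": 0, "dy": 0, "dz": 0, "rx": 0, "ry": 0, "rz": 0, "claw": -0.2}

```text
t: 18.2
eef_pos: [536.9, 77.3, 141.0]
tcp_rot: [-3.139, -0.0, 1.798]
ft_force: [-0.2, 0.2, 0.4]
opening: 0.647
```

```bash
python3 - <<'E'
from h import *
go([534.5,81.2,122],[np.pi,0,1.80])
E
```

```text
d [ 0.0054 -0.0018  0.0237] r [-0.0015 -0.0001 -0.0015] [536.9  77.3 141. ] [-3.1392e+00 -2.0000e-04  1.7977e+00]
```

Emit:
arm_command:
  steps:
    - {"dx": 0.0054, "dy": -0.002, "dz": 0.0235, "rx": -0.001, "ry": 0, "rz": 0, "claw": 0}
    - {"dx": 0, "dy": 0, "dz": 0, "rx": 0, "ry": 0, "rz": 0, "claw": 0.2}
    - {"dx": 0, "dy": 0, "dz": 0, "rx": 0, "ry": 0, "rz": 0, "claw": 0.3}

```text
t: 18.58
eef_pos: [536.3, 80.4, 124.7]
tcp_rot: [3.138, 0.001, 1.797]
ft_force: [1.2, -0.4, 0.2]
opening: 0.373
```

```bash
python3 - <<'E'
from h import *
go([534.5,81.2,122],[np.pi,0,1.80])
E
python3 wr.py w13
```

```text
d [ 0.0015 -0.002   0.0034] r [ 0.0023  0.0005 -0.002 ] [536.3  80.4 124.7] [3.1380e+00 8.0000e-04 1.7969e+00]
18.625 [536.2  80.4 124.7] [3.1381e+00 8.0000e-04 1.7969e+00] [ 0.027  0.451  1.837 -0.     0.85  -0.199] [-0.7 -0.6  0.2] 0.3598176653698408
```

View pics/w13.png

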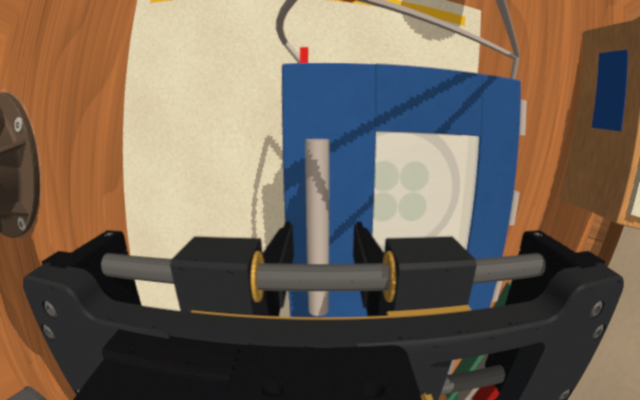

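Emit:
arm_command:
  steps:
    - {"dx": 0.0015, "dy": -0.002, "dz": 0.004, "rx": 0.002, "ry": 0, "rz": -0.002, "claw": 0.4}
    - {"dx": 0, "dy": 0, "dz": 0, "rx": 0, "ry": 0, "rz": 0, "claw": 0.5}
    - {"dx": 0, "dy": 0, "dz": 0, "rx": 0, "ry": 0, "rz": 0, "claw": 0.6}
    - {"dx": 0, "dy": 0, "dz": 0, "rx": 0, "ry": 0, "rz": 0, "claw": 0.7}
    - {"dx": 0, "dy": 0, "dz": 0, "rx": 0, "ry": 0, "rz": 0, "claw": 0.8}
    - {"dx": 0, "dy": 0, "dz": 0, "rx": 0, "ry": 0, "rz": 0, "claw": 1}
    - {"dx": 0, "dy": 0, "dz": 0, "rx": 0, "ry": 0, "rz": 0, "claw": 1}

```text
t: 19.5
eef_pos: [534.8, 81.2, 122.6]
tcp_rot: [3.14, 0.001, 1.8]
ft_force: [0.1, -0.4, 0.4]
opening: 0.008
```

```bash
python3 - <<'E'
from h import *
go([534.5,81.2,122],[np.pi,0,1.80])
print(env.state()['opening'])
H=np.load('pics/H.npy')
E
python3 wr.py w14
```

```text
d [ 0.0001 -0.0004  0.0007] r [0.0013 0.0008 0.0002] [534.8  81.2 122.6] [3.1396e+00 1.2000e-03 1.8003e+00]
0.008281635973851424
19.55 [534.8  81.2 122.5] [3.1396e+00 1.2000e-03 1.8003e+00] [ 2.900e-02  4.520e-01  1.841e+00 -1.000e-03  8.460e-01 -2.000e-01] [1.2 1.  0. ] 0.006337682848986317
```

View pics/w14.png

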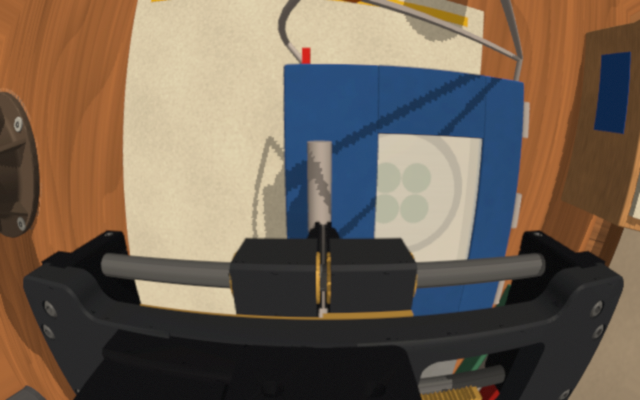

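```bash
python3 - <<'E'
from h import *
from kp import cloud
for n,us,vs in (("w14",range(310,336,3),(228,234)),("w13",(276,282,288,292,360,368,374),(228,234,245)),("w10",(300,304,308,337,341),(226,232)),("w4",(310,312,334,336),(228,234))):
    P,p=cloud(n)
    for v in vs: print(n,v,[(u,P[v,u].round(0).tolist()) for u in us])
cv2.imwrite('pics/w14z.png',cv2.resize(cloud('w14')[1][190:320,260:390][:,:,::-1],None,fx=4.5,fy=4.5,interpolation=2))
E
```

```text
w14 228 [(310, [527.0, 87.0, 146.0]), (313, [528.0, 93.0, 160.0]), (316, [530.0, 93.0, 160.0]), (319, [531.0, 94.0, 161.0]), (322, [534.0, 90.0, 148.0]), (325, [535.0, 93.0, 156.0]), (328, [536.0, 95.0, 160.0]), (331, [538.0, 96.0, 162.0]), (334, [539.0, 96.0, 161.0])]
w14 234 [(310, [527.0, 93.0, 170.0]), (313, [528.0, 93.0, 169.0]), (316, [530.0, 93.0, 169.0]), (319, [531.0, 94.0, 170.0]), (322, [535.0, 86.0, 147.0]), (325, [535.0, 93.0, 165.0]), (328, [536.0, 95.0, 169.0]), (331, [537.0, 95.0, 170.0]), (334, [539.0, 95.0, 169.0])]
w13 228 [(276, [498.0, 23.0, 2.0]), (282, [513.0, 88.0, 163.0]), (288, [516.0, 89.0, 162.0]), (292, [518.0, 87.0, 157.0]), (360, [555.0, 98.0, 162.0]), (368, [574.0, 78.0, 100.0]), (374, [579.0, 78.0, 98.0])]
w13 234 [(276, [511.0, 88.0, 171.0]), (282, [514.0, 88.0, 172.0]), (288, [517.0, 88.0, 169.0]), (292, [519.0, 84.0, 157.0]), (360, [554.0, 97.0, 171.0]), (368, [558.0, 98.0, 172.0]), (374, [580.0, 74.0, 99.0])]
w13 245 [(276, [513.0, 88.0, 185.0]), (282, [516.0, 89.0, 186.0]), (288, [518.0, 86.0, 177.0]), (292, [520.0, 78.0, 159.0]), (360, [553.0, 96.0, 182.0]), (368, [556.0, 98.0, 186.0]), (374, [558.0, 99.0, 187.0])]
w10 226 [(300, [634.0, -79.0, 67.0]), (304, [634.0, -82.0, 68.0]), (308, [649.0, -88.0, 112.0]), (337, [648.0, -104.0, 112.0]), (341, [632.0, -108.0, 69.0])]
w10 232 [(300, [629.0, -78.0, 66.0]), (304, [650.0, -86.0, 123.0]), (308, [649.0, -88.0, 122.0]), (337, [648.0, -104.0, 122.0]), (341, [647.0, -106.0, 121.0])]
w4 228 [(310, [630.0, -80.0, 119.0]), (312, [630.0, -82.0, 115.0]), (334, [642.0, -82.0, 118.0]), (336, [644.0, -82.0, 118.0])]
w4 234 [(310, [630.0, -80.0, 128.0]), (312, [631.0, -82.0, 123.0]), (334, [642.0, -82.0, 127.0]), (336, [643.0, -82.0, 126.0])]
```

View pics/w14z.png

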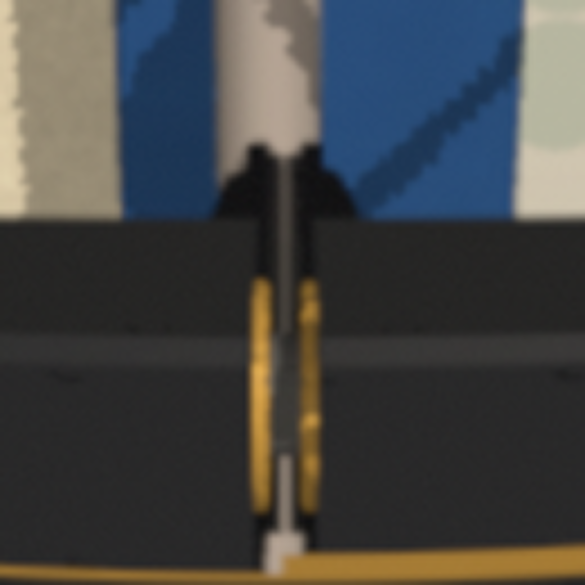

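The depth readings put the finger tips near z = 150 while the reported TCP is at 122.6. So the true tips sit about 25 mm higher than reported, and the fingers closed on top of the bar rather than around it. I'll open and go deeper.

Emit:
arm_command:
  steps:
    - {"dx": 0, "dy": 0, "dz": -0.01, "rx": 0, "ry": 0, "rz": 0, "claw": 0}
    - {"dx": 0, "dy": 0, "dz": 0, "rx": 0, "ry": 0, "rz": 0, "claw": 0}
    - {"dx": 0, "dy": 0, "dz": 0, "rx": 0, "ry": 0, "rz": 0, "claw": 0}
    - {"dx": 0, "dy": 0, "dz": 0, "rx": 0, "ry": 0, "rz": 0, "claw": 0}
    - {"dx": 0, "dy": 0, "dz": 0.02, "rx": 0, "ry": 0, "rz": 0, "claw": 0}
    - {"dx": 0, "dy": 0, "dz": 0.0185, "rx": 0, "ry": 0, "rz": 0, "claw": 0}
    - {"dx": 0, "dy": 0, "dz": 0, "rx": 0, "ry": 0, "rz": 0, "claw": 0}

```text
t: 20.42
eef_pos: [534.5, 81.2, 97.5]
tcp_rot: [3.141, 0.001, 1.8]
ft_force: [-0.1, -0.5, 0.1]
opening: 0.501
```

```bash
python3 - <<'E'
from h import *
go([534.5,81.2,101],[np.pi,0,1.80])
E
python3 wr.py w15
```

```text
d [ 0.      0.0001 -0.0044] r [0.0006 0.0006 0.0002] [534.5  81.2  97.5] [3.1407e+00 1.0000e-03 1.8003e+00]
20.475 [534.8  81.2  98.1] [3.1399e+00 1.1000e-03 1.8002e+00] [ 2.900e-02  4.860e-01  1.864e+00 -1.000e-03  7.890e-01 -2.000e-01] [0.4 0.3 0.3] 0.4983436275943574
```

View pics/w15.png

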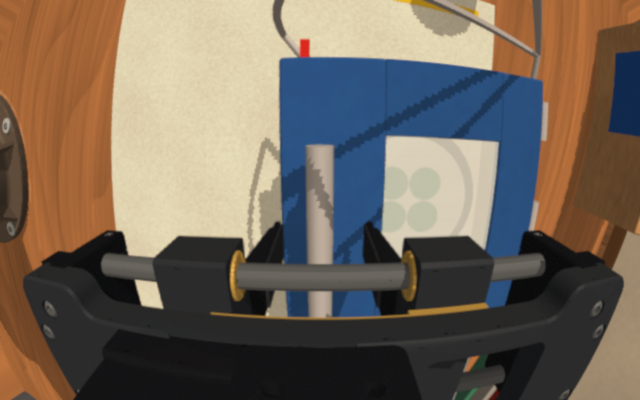

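No contact force, so the tips are clear of the lid. Closing.

Emit:
arm_command:
  steps:
    - {"dx": 0, "dy": 0, "dz": 0, "rx": 0, "ry": 0, "rz": 0, "claw": 0.3}
    - {"dx": 0, "dy": 0, "dz": 0, "rx": 0, "ry": 0, "rz": 0, "claw": 0.5}
    - {"dx": 0, "dy": 0, "dz": 0, "rx": 0, "ry": 0, "rz": 0, "claw": 0.6}
    - {"dx": 0, "dy": 0, "dz": 0, "rx": 0, "ry": 0, "rz": 0, "claw": 0.7}
    - {"dx": 0, "dy": 0, "dz": 0, "rx": 0, "ry": 0, "rz": 0, "claw": 1}
    - {"dx": 0, "dy": 0, "dz": 0, "rx": 0, "ry": 0, "rz": 0, "claw": 1}
    - {"dx": 0, "dy": 0, "dz": 0, "rx": 0, "ry": 0, "rz": 0, "claw": 1}

```text
t: 21.35
eef_pos: [532.6, 80.6, 98.7]
tcp_rot: [-3.139, 0.001, 1.801]
ft_force: [-0.7, -1.1, -1.3]
opening: 0.144
```

```bash
cat > path.py <<'E'
from h import *
s=env.state(); print(s['opening'],s['ft_force'].round(1))
H=np.load('pics/H.npy');T=R.from_euler('z',.2306).as_matrix();rr=np.hypot(168,51);a0=np.arctan2(51,168)
def tcp(th,off): 
    return H+T@np.array([-rr*np.cos(a0+th),0,rr*np.sin(a0+th)])+off
E
python3 - <<'E'
from path import *
s=env.state(); off=s['eef_pos']-tcp(0,0); print(off); np.save('pics/off.npy',off)
prev=tcp(0,off)
for th in np.arange(.1,.6,.05):
    q=tcp(th,off);d=(q-prev);prev=q; l=T.T@d; print(round(th,2),q.round(1),"tool y(box x):",(l[0]/800).round(4),"dz",(-l[2]/800).round(4))
print(s['eef_pos'],s['tcp_rot'])
E
```

```text
0.14363376433308492 [-0.7 -1.1 -1.3]
[ -1.94364391  -0.56609186 -42.30419547]
0.1 [538.3  82.  115.2] tool y(box x): 0.0074 dz -0.0206
0.15 [541.8  82.8 123.2] tool y(box x): 0.0045 dz -0.01
0.2 [545.7  83.7 131.1] tool y(box x): 0.005 dz -0.0098
0.25 [549.9  84.7 138.7] tool y(box x): 0.0054 dz -0.0095
0.3 [554.5  85.8 146.1] tool y(box x): 0.0059 dz -0.0092
0.35 [559.5  87.  153.2] tool y(box x): 0.0064 dz -0.0089
0.4 [564.8  88.2 160.1] tool y(box x): 0.0068 dz -0.0086
0.45 [570.4  89.5 166.7] tool y(box x): 0.0072 dz -0.0083
0.5 [576.4  90.9 173. ] tool y(box x): 0.0076 dz -0.0079
0.55 [582.6  92.4 179. ] tool y(box x): 0.008 dz -0.0075
[532.55635609  80.63390814  98.69580453] [-3.13892340e+00  1.13660138e-03  1.80081464e+00]
```

Emit:
arm_command:
  steps:
    - {"dx": 0, "dy": 0.0035, "dz": -0.0105, "rx": 0, "ry": 0, "rz": 0, "claw": 1}
    - {"dx": 0, "dy": 0.004, "dz": -0.0102, "rx": 0, "ry": 0, "rz": 0, "claw": 1}
    - {"dx": 0, "dy": 0.0045, "dz": -0.01, "rx": 0, "ry": 0, "rz": 0, "claw": 1}
    - {"dx": 0, "dy": 0.005, "dz": -0.0098, "rx": 0, "ry": 0, "rz": 0, "claw": 1}
    - {"dx": 0, "dy": 0, "dz": 0, "rx": 0, "ry": 0, "rz": 0, "claw": 1}

```text
t: 21.98
eef_pos: [545.3, 83.6, 132.0]
tcp_rot: [-3.134, 0.001, 1.801]
ft_force: [-0.1, -2.3, -7.7]
opening: 0.142
```

```bash
python3 - <<'E'
from path import *
off=np.load('pics/off.npy'); e=env.state()['eef_pos']
L=T.T@(e-off-H); print("th",np.arctan2(L[2],-L[0])-a0,"r",np.hypot(L[0],L[2]),L)
go(tcp(.4,off),[np.pi,0,1.80])
E
python3 wr.py w16
```

```text
0.14160201252936833 [-0.1 -2.3 -7.7]
th 0.20350576486526928 r 176.39911709961777 [-1.54953741e+02 -4.99373463e-02  8.42970145e+01]
d [ 0.      0.0248 -0.0353] r [-0.0048  0.0005  0.0006] [545.3  83.6 132. ] [-3.1340e+00  8.0000e-04  1.8009e+00]
22.025 [545.1  83.5 131.7] [-3.1338e+00  8.0000e-04  1.8009e+00] [ 0.034  0.457  1.8   -0.003  0.892 -0.195] [-1.3 -2.8 -5.7] 0.1379333693155153
```

View pics/w16.png

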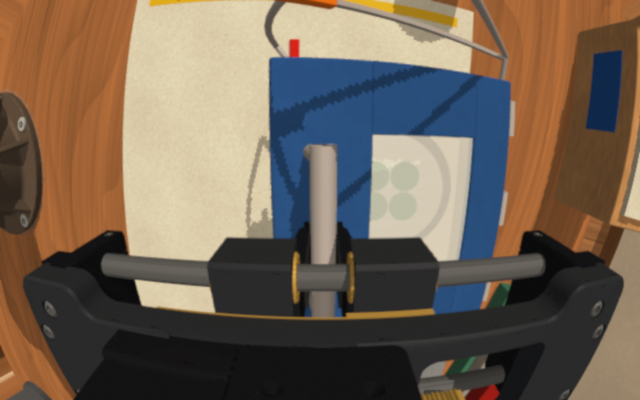

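Emit:
arm_command:
  steps:
    - {"dx": 0, "dy": 0.0055, "dz": -0.0095, "rx": -0.005, "ry": 0, "rz": 0, "claw": 1}
    - {"dx": 0, "dy": 0.006, "dz": -0.0092, "rx": 0, "ry": 0, "rz": 0, "claw": 1}
    - {"dx": 0, "dy": 0.0065, "dz": -0.009, "rx": 0, "ry": 0, "rz": 0, "claw": 1}
    - {"dx": 0, "dy": 0.0068, "dz": -0.0088, "rx": 0, "ry": 0, "rz": 0, "claw": 1}
    - {"dx": 0, "dy": 0, "dz": 0, "rx": 0, "ry": 0, "rz": 0, "claw": 1}

```text
t: 22.65
eef_pos: [564.5, 88.1, 162.5]
tcp_rot: [-3.139, 0.001, 1.801]
ft_force: [-2.0, -2.5, -6.4]
opening: 0.14
```

```bash
cat > th.py <<'E'
from path import *
import sys
off=np.load('pics/off.npy'); e=env.state()['eef_pos']
L=T.T@(e-off-H); print("th",np.arctan2(L[2],-L[0])-a0,"r",np.hypot(L[0],L[2]),L)
go(tcp(float(sys.argv[1]),off),[np.pi,0,1.80])
E
python3 th.py .52; python3 wr.py w17; python3 - <<'E'
from h import *
for n in ("side","top"):
    c,p,d=cam(n); np.savez(f"pics/{n}1.npz",p=p,d=d); cv2.imwrite(f"pics/{n}1.png",p[:,:,::-1])
    cr=p[160:260,220:330] if n=="side" else p[115:235,215:390]
    cv2.imwrite(f"pics/{n}1z.png",cv2.resize(cr[:,:,::-1],None,fx=4.5,fy=4.5,interpolation=2))
E
```

```text
0.13995941067754614 [-2.  -2.5 -6.4]
th 0.4090636661148838 r 177.40266045938898 [-1.35250489e+02 -6.66053332e-02  1.14799866e+02]
d [ 0.0001  0.0185 -0.0162] r [-0.0017  0.0005  0.0007] [564.5  88.1 162.5] [-3.1389e+00  7.0000e-04  1.8010e+00]
22.7 [564.2  88.  162.2] [-3.1385e+00  7.0000e-04  1.8010e+00] [ 0.04   0.444  1.723 -0.002  0.977 -0.19 ] [-2.9 -2.9 -4.8] 0.13919847156247628
```

View pics/w17.png

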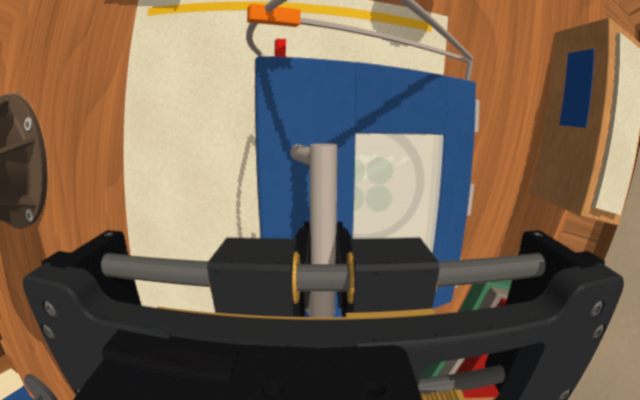

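View pics/side1.png

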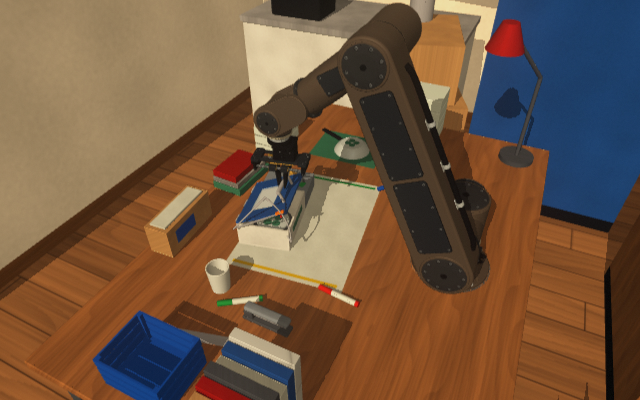

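View pics/top1z.png

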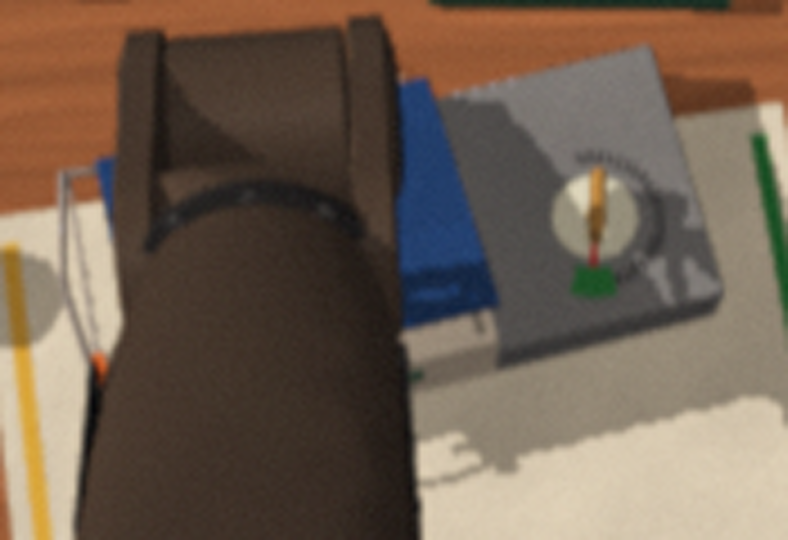

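```bash
cat > pm.py <<'E'
from path import *
from kp import cloud
import sys
n=sys.argv[1]; P,p=cloud(n)
hsv=cv2.cvtColor(p,cv2.COLOR_RGB2HSV).astype(int); v,u=np.mgrid[0:400,0:640]
L=(P-H)@T
reg=(L[...,0]>-215)&(L[...,0]<-110)&(L[...,1]>105)&(L[...,1]<145)&(L[...,2]>-10)&(L[...,2]<170)
for nm,m in (("orange",(hsv[...,0]>5)&(hsv[...,0]<16)),("red",(hsv[...,0]<4)|(hsv[...,0]>174))):
    m=m&(hsv[...,1]>190)&(hsv[...,2]>120)&reg
    q=L[m]; r=np.hypot(q[:,0],q[:,2]);a=np.arctan2(q[:,2],-q[:,0])
    print(nm,m.sum(),"px",u[m].mean().round(1),v[m].mean().round(1),"y",q[:,1].min().round(1),q[:,1].max().round(1),"r",r.min().round(1),np.median(r).round(1),r.max().round(1),"ang pct",np.percentile(a,[5,25,50,75,95]).round(3))
# lid plane angle
m=(hsv[...,0]>100)&(hsv[...,0]<125)&(hsv[...,1]>120)&(L[...,1]>30)&(L[...,1]<108)&(L[...,0]>-180)&(L[...,0]<-30)&(L[...,2]>0)
q=L[m]; 
if len(q)>50:
    k=np.polyfit(q[:,0],q[:,2],1); print("lid slope angle",np.arctan(-k[0]),len(q), "offset@hinge",k[1])
E
python3 pm.py w17; python3 pm.py w12
python3 - <<'E'
import cv2,numpy as np
a=cv2.resize(cv2.imread('pics/w17.png')[0:90,230:330],None,fx=5,fy=5,interpolation=2)
cv2.imwrite('pics/w17z.png',a)
E
```

```text
0.14269447628144624 [-3.5 -2.8 -5.3]
orange 809 px 273.6 15.0 y 125.9 136.0 r 176.0 191.2 206.1 ang pct [0.553 0.562 0.565 0.568 0.573]
red 140 px 280.0 47.4 y 112.0 122.3 r 176.1 179.3 182.0 ang pct [0.433 0.437 0.439 0.442 0.445]
lid slope angle 0.40350759860137514 16402 offset@hinge 10.614335281801592
0.14269447628144624 [-3.5 -2.8 -5.3]
orange 311 px 339.3 53.1 y 126.0 134.9 r 177.1 192.7 206.3 ang pct [0.554 0.563 0.566 0.568 0.572]
red 24 px 322.0 82.5 y 112.8 121.0 r 177.0 178.1 179.3 ang pct [0.039 0.043 0.045 0.047 0.052]
lid slope angle 0.0988464100835956 6465 offset@hinge 1.8231282712757595
```

View pics/w17z.png

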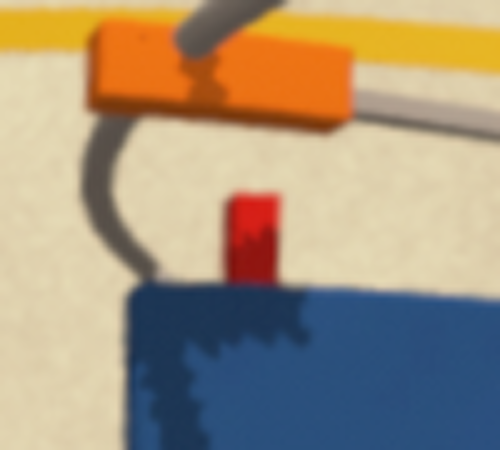

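View pics/side1z.png

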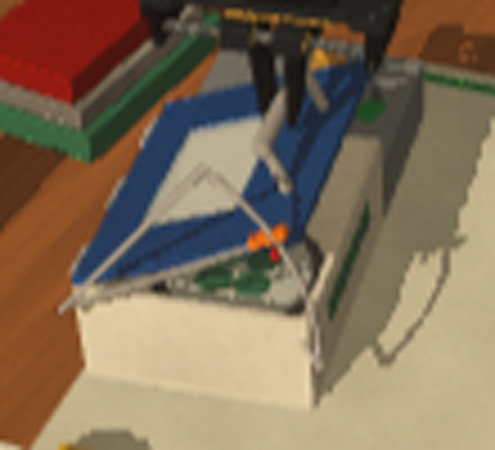

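Emit:
arm_command:
  steps:
    - {"dx": 0, "dy": 0.009, "dz": -0.0098, "rx": 0, "ry": 0, "rz": 0, "claw": 1}
    - {"dx": 0, "dy": 0.0093, "dz": -0.0095, "rx": 0, "ry": 0, "rz": 0, "claw": 1}
    - {"dx": 0, "dy": 0, "dz": 0, "rx": 0, "ry": 0, "rz": 0, "claw": 1}
    - {"dx": 0, "dy": 0, "dz": 0, "rx": 0, "ry": 0, "rz": 0, "claw": 1}

```text
t: 23.3
eef_pos: [576.1, 90.8, 176.5]
tcp_rot: [-3.132, 0.0, 1.801]
ft_force: [-3.2, -3.1, -7.1]
opening: 0.138
```

```bash
python3 wr.py w18; python3 pm.py w18; python3 th.py .53
python3 - <<'E'
import cv2,numpy as np
a=cv2.resize(cv2.imread('pics/w18.png')[0:90,220:330],None,fx=5,fy=5,interpolation=2)
cv2.imwrite('pics/w18z.png',a)
E
```

```text
23.35 [576.1  90.8 176.5] [-3.1316e+00  2.0000e-04  1.8010e+00] [ 0.044  0.448  1.672 -0.002  1.032 -0.185] [-3.5 -3.5 -6. ] 0.13917934110604582
0.13917934110604582 [-3.5 -3.5 -6. ]
orange 674 px 257.8 23.7 y 125.7 136.0 r 176.5 191.0 205.8 ang pct [0.555 0.562 0.565 0.568 0.573]
red 150 px 273.9 47.0 y 111.7 122.5 r 176.3 179.4 181.9 ang pct [0.535 0.539 0.542 0.545 0.548]
lid slope angle 0.5011930703094485 15434 offset@hinge 12.273277304638976
0.13917934110604582 [-3.5 -3.5 -6. ]
th 0.5124892781186101 r 178.30994960064191 [-1.23303065e+02 -5.13030430e-02  1.28805249e+02]
d [ 0.0001  0.0052 -0.0002] r [-0.0064  0.0001  0.0006] [576.1  90.8 176.5] [-3.1316e+00  2.0000e-04  1.8010e+00]
```

View pics/w18z.png

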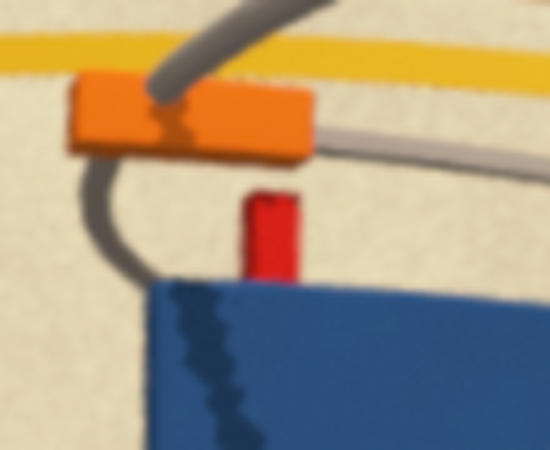

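Emit:
arm_command:
  steps:
    - {"dx": 0, "dy": 0.0042, "dz": -0.004, "rx": 0, "ry": 0, "rz": 0, "claw": 1}
    - {"dx": 0, "dy": 0, "dz": 0, "rx": 0, "ry": 0, "rz": 0, "claw": 1}
    - {"dx": 0, "dy": 0, "dz": 0, "rx": 0, "ry": 0, "rz": 0, "claw": 1}

```text
t: 23.72
eef_pos: [578.5, 91.4, 179.0]
tcp_rot: [-3.129, -0.0, 1.801]
ft_force: [-2.9, -2.6, -7.3]
opening: 0.143
```

```bash
python3 wr.py w19; python3 pm.py w19; python3 th.py .53
```

```text
23.775 [578.5  91.3 179. ] [-3.1288 -0.      1.801 ] [ 0.045  0.45   1.66  -0.003  1.043 -0.184] [-4.4 -2.5 -6.7] 0.1393131450229803
0.1393131450229803 [-4.4 -2.5 -6.7]
orange 650 px 254.6 25.2 y 125.6 135.9 r 176.2 191.1 205.7 ang pct [0.556 0.562 0.565 0.568 0.573]
red 158 px 272.7 46.8 y 111.7 122.6 r 176.4 179.5 182.1 ang pct [0.549 0.56  0.562 0.565 0.569]
lid slope angle 0.5191551365452971 15248 offset@hinge 12.661817331400629
0.1393131450229803 [-4.4 -2.5 -6.7]
th 0.532166191972058 r 178.49197815883974 [-1.20868132e+02 -6.71164938e-02  1.31340325e+02]
d [0.0001 0.0022 0.003 ] r [-0.0082  0.      0.0006] [578.5  91.3 179. ] [-3.1288 -0.      1.801 ]
```

Emit:
arm_command:
  steps:
    - {"dx": 0, "dy": 0.0006, "dz": -0.0006, "rx": 0, "ry": 0, "rz": 0, "claw": 1}
    - {"dx": 0, "dy": 0, "dz": 0, "rx": 0, "ry": 0, "rz": 0, "claw": 1}
    - {"dx": 0, "dy": 0, "dz": 0, "rx": 0, "ry": 0, "rz": 0, "claw": 1}
    - {"dx": 0, "dy": 0, "dz": 0, "rx": 0, "ry": 0, "rz": 0, "claw": 1}
    - {"dx": 0, "dy": 0, "dz": 0, "rx": 0, "ry": 0, "rz": 0, "claw": 1}

```text
t: 24.4
eef_pos: [578.2, 91.3, 178.9]
tcp_rot: [-3.127, -0.0, 1.801]
ft_force: [-4.5, -3.1, -5.7]
opening: 0.139
```

```bash
python3 wr.py w20; python3 pm.py w20; python3 - <<'E'
from h import *
c,p,d=cam("side"); c2,p2,d2=cam("top")
a=cv2.resize(p[185:235,250:310],None,fx=7,fy=7,interpolation=2)
w=np.load('pics/w20.npz',allow_pickle=True)['p'][0:70,220:310]; b=cv2.resize(w,None,fx=4.2,fy=5,interpolation=2)
cv2.imwrite('pics/fin.png',np.hstack([a,b])[:,:,::-1])
cv2.imwrite('pics/fint.png',p2[:,:,::-1])
E
```

```text
24.45 [578.2  91.3 178.9] [-3.1270e+00 -2.0000e-04  1.8009e+00] [ 0.045  0.451  1.66  -0.003  1.045 -0.184] [-4.  -2.8 -6.7] 0.13728729456745567
0.13728729456745567 [-4.  -2.8 -6.7]
orange 643 px 254.9 25.2 y 125.7 136.0 r 176.4 191.0 205.8 ang pct [0.555 0.562 0.565 0.568 0.573]
red 147 px 273.1 47.0 y 111.7 122.6 r 176.4 179.2 181.8 ang pct [0.552 0.558 0.561 0.563 0.567]
lid slope angle 0.517687852754503 15268 offset@hinge 12.725743325687922
```

View pics/fin.png

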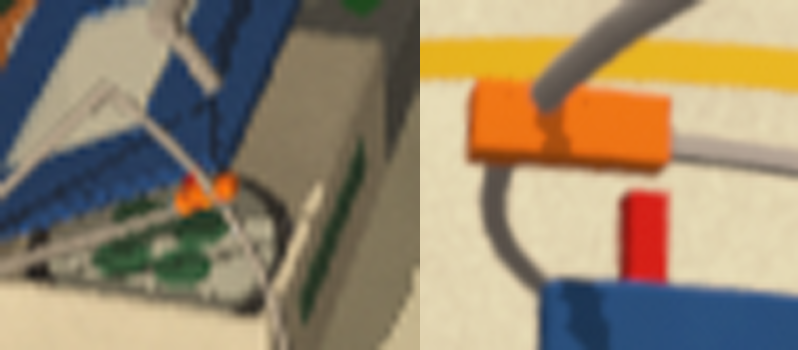

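View pics/fint.png

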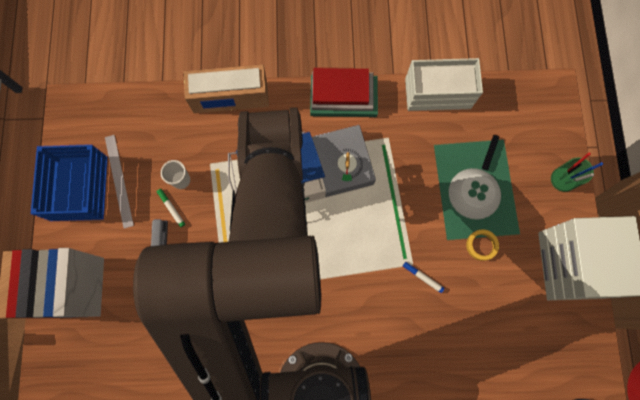

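Emit:
arm_command:
  steps:
    - {"dx": 0, "dy": 0.0014, "dz": -0.0014, "rx": 0, "ry": 0, "rz": 0, "claw": 1}

```text
t: 24.68
eef_pos: [579.2, 91.6, 179.8]
tcp_rot: [-3.126, -0.0, 1.801]
ft_force: [-3.8, -3.0, -7.8]
opening: 0.142
```

```bash
python3 wr.py w21; python3 pm.py w21;python3 wr.py w22; python3 pm.py w22; python3 wr.py w23; python3 pm.py w23
```

```text
24.725 [579.3  91.6 180. ] [-3.1267e+00 -3.0000e-04  1.8009e+00] [ 0.045  0.451  1.656 -0.003  1.049 -0.183] [-3.7 -2.6 -7. ] 0.13577973085177075
0.13577973085177075 [-3.7 -2.6 -7. ]
orange 643 px 254.0 25.7 y 126.1 135.6 r 175.9 190.9 205.8 ang pct [0.557 0.562 0.566 0.568 0.573]
red 162 px 272.6 46.9 y 111.7 122.7 r 175.9 179.3 181.9 ang pct [0.556 0.564 0.568 0.571 0.574]
lid slope angle 0.5248139425325826 15185 offset@hinge 12.660157672107239
24.775 [579.3  91.6 179.9] [-3.1267e+00 -2.0000e-04  1.8010e+00] [ 0.045  0.451  1.656 -0.003  1.049 -0.183] [-4.2 -3.7 -6.8] 0.13903121715387268
0.13903121715387268 [-4.2 -3.7 -6.8]
orange 636 px 253.5 25.8 y 125.8 135.9 r 176.5 190.9 205.6 ang pct [0.556 0.562 0.565 0.568 0.573]
red 158 px 272.4 46.8 y 111.7 122.6 r 176.2 179.3 182.1 ang pct [0.558 0.567 0.57  0.572 0.576]
lid slope angle 0.5262459178899921 15190 offset@hinge 12.762102530812834
24.825 [579.3  91.6 179.9] [-3.1267e+00 -2.0000e-04  1.8009e+00] [ 0.045  0.451  1.656 -0.003  1.049 -0.183] [-4.4 -2.2 -6.7] 0.14131424071174728
0.14131424071174728 [-4.4 -2.2 -6.7]
orange 638 px 253.5 25.8 y 125.9 135.8 r 176.3 191.1 205.6 ang pct [0.556 0.562 0.565 0.568 0.573]
red 159 px 272.5 46.8 y 111.7 122.4 r 175.8 179.2 182.1 ang pct [0.558 0.567 0.57  0.572 0.575]
lid slope angle 0.5260896077890305 15175 offset@hinge 12.748474478306012
```

The reading is steady: pointer and mark agree to within 0.005 rad (about 1 mm). Handing in.

```bash
python3 -c "
from cell import env
print(env.job_done())"
```

```text
the job is handed in; nothing more can be done
None
```

I wound the key into the green zone and lifted the lid to the orange mark. I handed in at about 24.8 s with the gripper still holding the lid there.

- **Key:** wound clockwise from about 1.2 to about 3.44 rad (green runs 3.15 to 3.7), letting go and gripping again between turns. The first three turns stopped just short, at about 3.12, so I added a fourth. The top camera then showed the red pointer in the middle of the green, and it was still there after the lid was lifted.
- **Lid:** held at about 0.526 rad. The wrist camera put the red pointer's top at 0.570 rad and the mark's top at 0.565 rad, about 1 mm apart. It was steady over the last two readings, with a hold force of about 8 N.
- **Rest of the scene:** the mark's reading never changed (0.565 to 0.566 rad). The loose things I could see in the last top picture looked unmoved, but the arm hid the red marker and part of the stapler.

**Failed grips:** two grips closed without holding anything, one on the key and one on the lid handle, and I redid both deeper. Depth readings showed the finger tips about 25 mm higher than the reported TCP. The third key turn probably slipped for the same reason.

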